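Set a cap feeder's gate with a gauge blade and charge its hopper

ROBOT

A 6-joint arm with a two-finger parallel gripper is mounted at the origin on the work surface. World frame = base frame: x ahead of the robot, y to its left, z up, the work surface at z = 0. Lengths are in mm, angles in rad, forces in N, time in s.
With the tool pointing down it reaches from about 250 to 775 mm from the base axis. Payload 8.9 kg.
Tool frame: the origin (TCP) lies between the finger pads; the fingertips stand 25 mm ahead of it and the grasp point (between the pads) lies 6 mm ahead of it; z points along the fingers, y is the line along which they close (so a half turn about z gives the same grasp; the last joint's range is limited). The gripper opens to 85 mm and grips with 20 to 120 N. Pads are 22 mm wide; open, the fingers measure 114 mm over their backs; the gripper's body (76 mm by 85 mm) begins 54 mm behind the grasp point. The pads swing forward as they close: fully open they stand 13 mm farther back than shut.
Start: joints at [1.186, 0.291, -0.153, 1.127, 0, 1.431], TCP at [127.743, 509.22, 256.305] pointing down, gripper open.
Joint ranges: [-2.52, 2.52], [-0.91, 1.74], [-1.3, 1.37], [-1.96, 2.02], [-1.52, 1.47], [-3.14, 3.14]. Speed limits (rad/s): [2.22, 2.22, 2.79, 3.14, 3.14, 3.14].

INTERFACE

Orientations are given as a rotation vector (axis times angle).
In Python, from station import * gives the robot as it stands.
- The arm moves only by the tool play_rows, never from a script. Its argument "steps" is a list of rows, each an object of numbers: "gripper": the opening, from -1 (shut) to 1 (fully open); "tx", "ty", "tz": the shift along the tool's x, y, z each as a share of 0.025 m, from -1 to 1; "wx", "wy", "wz": the turn, a rotation vector about the tool's x, y, z each as a share of 0.12 rad, from -1 to 1. A call has 1 to 12 rows; each row shifts and turns the commanded pose from where the row before left it, along the tool's axes as they then stand; what a row does not reach is not made up. A row lasts 1/12 s, in which the tool goes at most 41.7 mm and 7.16 degrees, less where a joint would pass 70% of its speed; a pose out of reach is approached as far as the arm can. A call with a number of a shift or a turn outside -1 to 1 is refused whole. A call with a gripper value outside its range is refused whole. The fingers move at their own pace and stop on an object; "squeeze" is the grip in N (left out, the last holds). Time passes only in rows, so rows that do not move let the fingers close. It gives the time, the measured TCP pose, the force, the opening and the grip force at its end, in the units of the state.
- read_state(): the state, without advancing time (a new reading comes with each control period).
- get_image(name): name is "scene" or "top" or "wrist"; returns a dict with "img" (420x560x3 uint8, blue, green, red), "range_z" (420x560 float32, mm along the optical axis (not along the pixel's ray), 0 where there is no reading), "intrinsics" (3x3 intrinsics, pixels), "pose" (4x4, takes a point from camera to world coordinates); the wrist camera has in their place "T_tool_cam" (4x4, takes a point from camera to tool coordinates, whose origin is the TCP and whose axes are the flange's). Camera axes: x right, y down, z forward; pixel columns grow to the right and rows downward; lengths in mm; the calibration is good to about 2 mm. A picture is of the moment at which its call begins: read the wrist's pose just before it.
- job_done(): hands the job in; it is judged then, once.
The state is a dict: "time_s": time; "qpos": joint angles; "qd": joint speeds; "joint_efforts": joint torques, N m; "eef_pos": TCP position; "orientation": TCP orientation; "wrist_force": force on the tool from outside, world axes, zero at the start; "moment": the same for the moment, N m; "finger_gap": opening from 0.0 (shut) to 1.0 (fully open); "finger_force": force on a finger pad.
Only numpy, scipy, OpenCV 4.12 (cv2) and the standard library are available. Lean on these libraries where they do the work, as an engineer would, in place of code of your own. Each camera call takes 0.05 s, during which the arm holds its last target. There are 200 camera calls.

TASK

Set the cap feeder's gate to its running clearance and fill the hopper: slide the gauge blade along the belt under the raised gate until its shoulder meets the two guide posts, and push the gate down until it sits on the blade. Draw the blade out without shifting the gate and lay the gauge flat on the bench, then pour all six caps from the cup into the hopper and stand the empty cup upright on the bench. Set gauge and cup down rather than drop them, and leave the bottles, jar and tools where they are.

Things in the scene. Friction and masses are not known exactly. Their poses are not given: they have to be found in the camera images.
- feeder: Benchtop belt feeder for bottle caps, fixed to the bench, 435 mm long: a flat dark belt on aluminium side frames, a steel hopper over one half, the bare tail of the belt at the other. Origin on the bench, on the belt's centre line, below point gate_mouth. x points level along the belt from the tail into the hopper, y across it, z up. Small motor and speed box beside it on -y, up to 110 mm off.
- gate_mouth (a point): On the belt's top (70 mm above the bench), on its centre line, in the tail-side face of the two upright steel guide posts that hold the gate. The posts stand at feeder y = 43 to 67 mm on either side (86 mm clear between), up to 185 mm above the bench. The bare belt, 116 mm wide and flush with or above all beside it, runs from here 220 mm back along feeder -x.
- hopper_mouth (a point): Centre of the hopper's open mouth, 188 mm above the bench, 86 mm along feeder x from gate_mouth. The mouth is 138 mm along feeder x and about 180 mm across; below 130 mm height the hopper narrows to 116 mm across; its floor is the belt. Its far (discharge) end is shut. The gate closes the near end.
- gate (a joint): The hopper's gate: an upright steel plate 5 mm thick and 114 mm wide between the guide posts, 4 to 9 mm behind their tail-side face, that slides straight up and down. Value = clearance in m between its lower edge and the belt; starts 0.012 to 0.019, can go 0 to 0.035. Friction holds it at any height; 3 to 4 N moves it down, about 7 N up. It rests on the gauge blade at about 0.006.
- gate_bar (a point): Centre of the top face of the black bar handle on the gate: 84 mm long across the belt (feeder y), 20 mm wide, 14 mm thick, 205 mm above the bench when the clearance is 0; moves with the gate. To be pushed down from above.
- gauge: Shouldered gauge, flat: a dark steel blade 6 mm thick with a wooden grip on top. Origin on its underside below the grip's middle, x towards the blade's end, z up. Grip x = -50 to 50 mm, 24 mm wide, top 30 mm above the underside; shoulder (cross plate 110 mm wide, 6 mm thick) x = 50 to 70; blade 60 mm wide, x = 70 to 140. About 220 g, centre of mass near x = 30.
- gauge_tip (a point): Middle of the end of the gauge's blade, 140 mm ahead of the gauge's origin, 3 mm above its underside. When the shoulder meets both posts it is 70 mm beyond gate_mouth along feeder x: that is the blade's set depth.
- cup: Open straight-sided steel cup without handle, 80 mm tall, 66 mm across, wall 2.5 mm, floor 4 mm, about 140 g empty. Origin at the centre of its underside, z up. Holds six loose caps in its lower half. The caps are slick (friction about 0.3) and slide out when it is tipped about 115 to 125 degrees.
- cup_rim (a point): Centre of the cup's mouth, 80 mm above its base.
- cap0: One of six alike gold-coloured bottle caps, 24 mm across and 16 mm tall, 10 g, starting in the cup. Origin at the centre of its underside.
- cap1: One of six alike gold-coloured bottle caps, 24 mm across and 16 mm tall, 10 g, starting in the cup. Origin at the centre of its underside.
- cap2: One of six alike gold-coloured bottle caps, 24 mm across and 16 mm tall, 10 g, starting in the cup. Origin at the centre of its underside.
- cap3: One of six alike gold-coloured bottle caps, 24 mm across and 16 mm tall, 10 g, starting in the cup. Origin at the centre of its underside.
- cap4: One of six alike gold-coloured bottle caps, 24 mm across and 16 mm tall, 10 g, starting in the cup. Origin at the centre of its underside.
- cap5: One of six alike gold-coloured bottle caps, 24 mm across and 16 mm tall, 10 g, starting in the cup. Origin at the centre of its underside.
- flask: Bystander: amber syrup flask with a gold cap, 58 mm across, 164 mm tall, standing. Origin under its centre.
- jug: Bystander: cream-coloured syrup jug with a black cap, 90 mm across, 162 mm tall, standing. Origin under its centre.
- jar: Bystander: small amber jar, 52 mm across, 65 mm tall, standing. Origin under its centre.
- spanner: Bystander: steel spanner 150 mm long, lying flat. Origin under its middle.
- brush: Bystander: brush 170 mm long, lying behind the feeder. Origin under its middle.
Mind the look-alikes: they are no part of the job. Of the things that look like the gauge, the largest one is meant.

How it is judged (in metres and radians):
On the way, in this order (a step that is already met when the one before it is completed fails the run):
1. the gauge blade lies on the belt under the raised gate, in to its shoulder (x of gauge_tip in the frame of feeder between 0.063 and 0.076 m and y of gauge_tip in the frame of feeder between -0.025 and 0.025 m and z of gauge_tip in the frame of feeder between 0.065 and 0.085 m and angle between the x axis of gauge and the x axis of feeder, either way round below 0.12 rad), for 0.2 s.
2. the gate sits on the blade while the blade is in to its shoulder (all of step 1 and value of joint gate between 0.004 and 0.0078 m), for 0.2 s.
3. the gauge lies flat on the bench and the gate is still at the blade's thickness (height (world z) of gauge between -0.004 and 0.006 m and angle between gauge's own z axis and vertical below 0.08 rad and value of joint gate between 0.004 and 0.0078 m), for 0.2 s.
4. all six caps are in the hopper (x of cap0 in the frame of feeder between 0.005 and 0.16 m and y of cap0 in the frame of feeder between -0.075 and 0.075 m and z of cap0 in the frame of feeder between 0.062 and 0.15 m and x of cap1 in the frame of feeder between 0.005 and 0.16 m and y of cap1 in the frame of feeder between -0.075 and 0.075 m and z of cap1 in the frame of feeder between 0.062 and 0.15 m and x of cap2 in the frame of feeder between 0.005 and 0.16 m and y of cap2 in the frame of feeder between -0.075 and 0.075 m and z of cap2 in the frame of feeder between 0.062 and 0.15 m and x of cap3 in the frame of feeder between 0.005 and 0.16 m and y of cap3 in the frame of feeder between -0.075 and 0.075 m and z of cap3 in the frame of feeder between 0.062 and 0.15 m and x of cap4 in the frame of feeder between 0.005 and 0.16 m and y of cap4 in the frame of feeder between -0.075 and 0.075 m and z of cap4 in the frame of feeder between 0.062 and 0.15 m and x of cap5 in the frame of feeder between 0.005 and 0.16 m and y of cap5 in the frame of feeder between -0.075 and 0.075 m and z of cap5 in the frame of feeder between 0.062 and 0.15 m and value of joint gate between 0.004 and 0.0078 m), for 0.2 s.
At the end, for the whole second after the job is handed in: the gate's clearance is 6 mm (4.0 to 7.8), all six caps lie in the hopper, the gauge lies flat on the bench and the empty cup stands upright on the bench (within 0.08 rad, undersides at bench height), all released and at rest (all of step 4 and height (world z) of gauge between -0.004 and 0.006 m and angle between each of gauge, cup's own z axis and vertical below 0.08 rad and height (world z) of cup between -0.004 and 0.006 m and linear speed of each of gauge, cup below 0.02 m/s and linear speed of each of cap0, cap1, cap2, cap3, cap4, cap5 below 0.04 m/s); the robot touches nothing.
It fails at once if a flask, jug or jar is shifted by more than 40 mm or tipped over (distance of any of flask, jug, jar from where it was at the start of the episode above 0.04 m or angle between any of flask, jug, jar's own z axis and vertical above 0.5 rad).
It fails at once if the spanner or the brush is shifted by more than 40 mm (distance of any of spanner, brush from where it was at the start of the episode above 0.04 m).
It fails at once if the gauge is dropped (falls freely by more than about 50 mm) (linear speed of gauge above 1 m/s and contact force between the fingers and gauge below 0.1 N).
It fails at once if the cup is dropped (falls freely by more than about 50 mm) (linear speed of cup above 1 m/s and contact force between the fingers and cup below 0.1 N).
It also fails if it takes over 72 s, if anything falls off the work surface, if the arm or the gripper's body presses on something with over 40 N, if the wrist force passes 120 N, or if a joint passes its speed limit or range.

## Working session

There is one attempt and no reset: what is moved stays moved. The work goes in short steps, Python scripts to look and compute and a tool call to move; the robot and the scene stay as the last step left them, time stands still between calls to the robot, and variables do not carry over. Pictures are saved under pics/ and viewed, at most 10 in all, crops included, and the job is handed in when it is done.

Besides the shell and the picture viewer there is one more tool, called after "Emit:" as name([rows], argument=value, ...), one row to a line, values as JSON. play_rows: Moves the arm, as the interface text tells. Shift numbers are shares of 0.025 m and turn numbers shares of 0.12 rad, none past 1 either way. Its arguments: {"type":"object","properties":{"steps":{"type":"array"},"squeeze":{"type":"number"}},"required":["steps"]}

```bash
mkdir -p pics; cat > h.py <<'E'
from station import *
import numpy as np, cv2
from scipy.spatial.transform import Rotation as R
def cloud(d,T=None):
    z=d["range_z"].astype(float);K=np.array(d["intrinsics"]);h,w=z.shape
    u,v=np.meshgrid(np.arange(w),np.arange(h))
    P=np.stack([(u-K[0,2])/K[0,0]*z,(v-K[1,2])/K[1,1]*z,z],-1)
    T=np.array(d["pose"]) if T is None else T
    return P@T[:3,:3].T+T[:3,3]
def st():
    s=read_state();print(s["time_s"],np.round(s["eef_pos"],1),np.round(s["orientation"],3),np.round(s["wrist_force"],1),s["finger_gap"],s["finger_force"],np.round(s["qpos"],2));return s
E
python3 - <<'E'
from h import *
s=st();print(R.from_rotvec(s["orientation"]).as_matrix().round(3))
for n in("top","scene"):
    d=get_image(n);cv2.imwrite(f"pics/{n}0.png",d["img"]);np.save(f"{n}0.npy",cloud(d))
    print(np.array(d["pose"]).round(2))
E
```

```text
0.0 [127.6 508.8 255.7] [-3.850e-01 -3.118e+00  2.000e-03] [-0.6  0.4 -0.6] 1.0027038997468316 0.0 [ 1.19  0.29 -0.15  1.13 -0.    1.43]
[[-0.97   0.243 -0.   ]
 [ 0.243  0.97  -0.001]
 [ 0.    -0.001 -1.   ]]
[[-0.00000e+00 -9.90000e-01  1.70000e-01  3.10850e+02]
 [-1.00000e+00 -0.00000e+00 -0.00000e+00 -4.96000e+00]
 [ 0.00000e+00 -1.70000e-01 -9.90000e-01  1.53459e+03]
 [ 0.00000e+00  0.00000e+00  0.00000e+00  1.00000e+00]]
[[-9.00000e-02  7.40000e-01 -6.60000e-01  1.43333e+03]
 [ 1.00000e+00  7.00000e-02 -5.00000e-02  6.20700e+01]
 [ 1.00000e-02 -6.60000e-01 -7.50000e-01  1.14605e+03]
 [ 0.00000e+00  0.00000e+00  0.00000e+00  1.00000e+00]]
```

View pics/top0.png

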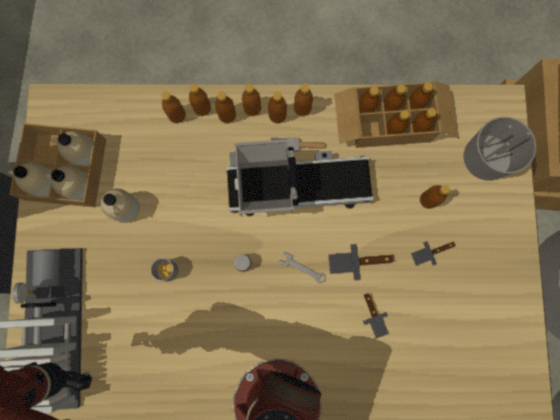

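View pics/scene0.png

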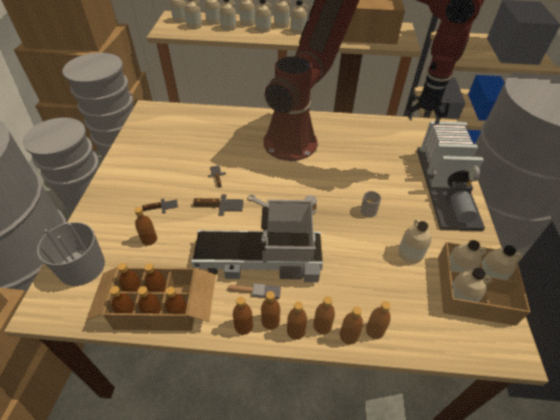

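The top view shows the feeder with its belt tail on the right (372,180) and the hopper at (266,175). The big gauge is at (360,262), its blade pointing left, and the cup with caps is at (166,269). I'll enlarge it to get pixel positions.

```bash
python3 - <<'E'
from h import *
im=cv2.imread("pics/top0.png");c=cv2.resize(im[130:290,215:405],None,fx=4,fy=3.75,interpolation=cv2.INTER_CUBIC)
c=cv2.resize(im[135:285,215:405],None,fx=4,fy=4,interpolation=cv2.INTER_CUBIC);cv2.imwrite("pics/c1.png",c)
P=np.load("top0.npy")
def p(u,v):print((u,v),P[v,u].round(1))
for u,v in[(345,262),(335,258),(375,260),(390,259),(357,250),(357,275),(166,269),(350,182),(310,184),(293,170),(292,180),(242,262),(119,205),(434,196),(300,265)]:p(u,v)
# gauge: points above bench 3..50 in region
z=P[...,2];m=np.zeros(z.shape,bool);m[240:285,322:400]=1
q=P[m&(z>12)];print("grip",len(q),q.mean(0),q.min(0),q.max(0));
a=q[q[:,2]>20][:,:2];print(len(a),a.mean(0),np.linalg.svd(a-a.mean(0))[2][0])
m[:]=0;m[250:290,145:190]=1
q=P[m&(z>65)];print("cup",len(q),q.mean(0),q.min(0),q.max(0),cv2.minEnclosingCircle(q[:,:2].astype(np.float32)))
m[:]=0;m[160:210,300:375]=1
q=P[m&(z>60)&(z<80)];print("belt",q.mean(0),cv2.minAreaRect(q[:,:2].astype(np.float32)))
m[:]=0;m[135:215,270:310]=1
q=P[m&(z>202)];print("bar",len(q),q.mean(0),q.min(0),q.max(0),cv2.minAreaRect(q[:,:2].astype(np.float32)))
E
```

```text
(345, 262) [ 409.1 -203.4   11.6]
(335, 258) [ 4.220e+02 -1.747e+02  1.000e-01]
(375, 260) [ 414.  -291.1   27.2]
(390, 259) [ 416.8 -335.5   30. ]
(357, 250) [ 445.7 -241.2    6.9]
(357, 275) [ 370.3 -239.     9. ]
(166, 269) [386.8 328.5  41.2]
(350, 182) [ 642.7 -215.7   71. ]
(310, 184) [636.3 -96.4  72.1]
(293, 170) [641.1 -41.9 222.7]
(292, 180) [614.8 -39.2 217.8]
(242, 262) [405.5 102.9  68.6]
(119, 205) [561.6 446.8 134.7]
(434, 196) [ 592.2 -451.1  111.9]
(300, 265) [400.5 -67.8   5.6]
grip 349 [ 409.56499157 -265.62170582   83.16192159] [ 310.84746948 -364.7429862    12.07299224] [ 454.10359948   -4.96193839 1534.59096324]
283 [ 410.32695704 -279.58262238] [ 0.30266539 -0.95309688]
cup 136 [379.88507219 309.59559709 183.99112237] [310.84746948  -4.96193839  65.15190273] [ 416.53745185  366.52313306 1534.59096324] ((349.37078857421875, 180.7805938720703), 189.6954803466797)
belt [ 644.79013113 -169.08470819   70.28810552] ((646.9049072265625, -170.78823852539062), (134.57740783691406, 215.1983184814453), 2.814377546310425)
bar 248 [612.04412753 -37.24559835 320.43331157] [310.84746948 -52.69639304 206.68918487] [ 678.83282696   -4.96193839 1534.59096324] ((494.2947998046875, -31.263137817382812), (28.892505645751953, 369.5185852050781), 86.31182861328125)
```

View pics/c1.png

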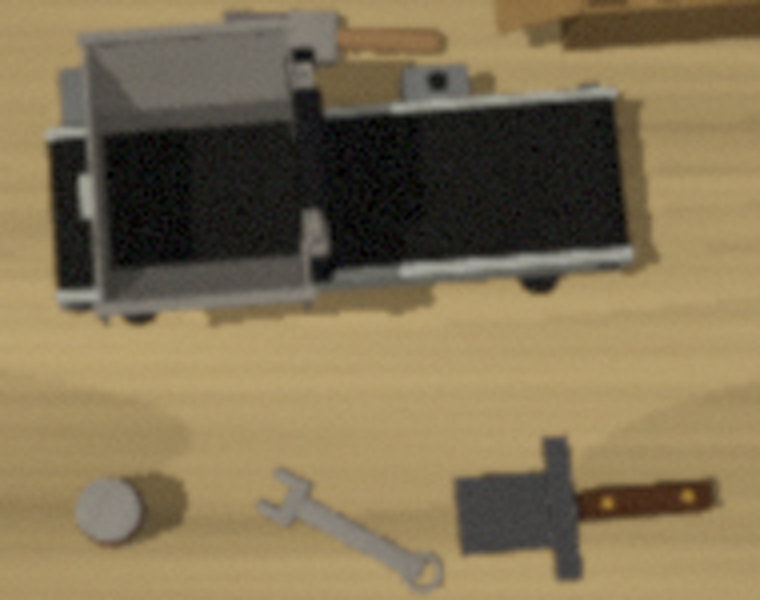

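The enlarged crop shows the gate bar at about (310,150) between the posts, with the brush behind. The gauge grip runs from (580,505) to (715,493) and the spanner lies left of the blade. Next I'll refit with depth dropouts filtered out and plan the transit.

```bash
cat >> h.py <<'E'
from scipy.optimize import least_squares
def plan(pos,rv,N,s=None):
    """N equal rows (tool-frame shares) taking the tool to pos, rotvec/matrix rv"""
    s=s or read_state();R0=R.from_rotvec(s["orientation"]);p0=np.array(s["eef_pos"])
    Rt=R.from_matrix(rv) if np.ndim(rv)==2 else R.from_rotvec(rv)
    w=(R0.inv()*Rt).as_rotvec()/N;St=R.from_rotvec(w)
    A=np.zeros((3,3));Q=R.identity()
    for i in range(N):A+=Q.as_matrix();Q=Q*St
    t=np.linalg.solve(A,R0.inv().apply(np.array(pos)-p0))
    print("N",N,"t",(t/25).round(3),"w",(w/.12).round(3));return t,w
def down(yaw):
    """tool pointing down, tool y at world angle yaw"""
    y=np.array([np.cos(yaw),np.sin(yaw),0]);z=np.array([0,0,-1.]);return np.stack([np.cross(y,z),y,z],1)
E
python3 - <<'E'
from h import *
P=np.load("top0.npy");z=P[...,2]
def reg(v0,v1,u0,u1,a,b):
    m=np.zeros(z.shape,bool);m[v0:v1,u0:u1]=1;return P[m&(z>a)&(z<b)]
def fit(n,q):
    a=q[:,:2].astype(np.float32);l=cv2.fitLine(a,cv2.DIST_HUBER,0,.01,.01).ravel();print(n,len(q),q.mean(0).round(1),"ang",np.degrees(np.arctan2(l[1],l[0])).round(2),cv2.minAreaRect(a))
fit("grip",reg(240,285,355,400,16,40)); fit("gaugeall",reg(240,285,325,360,3,15))
fit("cup",reg(250,290,145,190,68,90));fit("belt",reg(160,210,300,375,66,78));fit("bar",reg(135,215,270,310,203,240))
fit("bar",reg(135,215,270,310,212,240)); fit("jar",reg(245,280,225,260,58,90))
fit("hop",reg(130,220,225,300,180,196))
plan([410,-280,250],down(-0.05),45)
print(get_image("wrist")["T_tool_cam"])
E
```

```text
grip 276 [ 414.9 -292.1   29.9] ang -84.73 ((415.2227783203125, -293.2247009277344), (24.5214786529541, 99.91800689697266), 4.4643144607543945)
gaugeall 870 [ 410.5 -200.8    6.9] ang -33.76 ((410.1145324707031, -195.42872619628906), (103.9926986694336, 134.63621520996094), 88.9572982788086)
cup 113 [384.7 334.5  78. ] ang 86.64 ((384.9874572753906, 333.6700744628906), (65.713134765625, 63.09447479248047), 89.93163299560547)
belt 2613 [ 645.8 -167.4   71. ] ang -84.58 ((648.3977661132812, -168.46096801757812), (131.9710235595703, 214.44967651367188), 4.468571662902832)
bar 229 [637.  -39.9 219.7] ang 4.25 ((637.8282470703125, -40.243648529052734), (81.8819808959961, 19.89927101135254), 4.403774261474609)
bar 224 [637.6 -40.  219.9] ang 4.63 ((637.8931884765625, -40.2386474609375), (81.75175476074219, 19.89927101135254), 4.403774261474609)
jar 195 [405.7 104.7  66.3] ang -87.28 ((405.8022766113281, 104.53739166259766), (44.38294982910156, 40.938133239746094), 89.71625518798828)
hop 667 [639.4  37.6 189.1] ang 6.88 ((633.1412963867188, 33.6943359375), (199.94056701660156, 160.737548828125), 4.43484354019165)
N 45 t [-0.769 -0.245  0.005] w [-0.     0.     0.255]
[[ 4.31093373e-04 -9.58059945e-01 -2.86567543e-01  7.27038552e+01]
 [ 9.99999150e-01  7.65693161e-04 -1.05555200e-03  4.57397535e-01]
 [ 1.23070489e-03 -2.86566844e-01  9.58059460e-01 -1.18301464e+02]
 [ 0.00000000e+00  0.00000000e+00  0.00000000e+00  1.00000000e+00]]
```

```bash
python3 - <<'E'
from h import *
s=read_state()
plan([400,150,260],down(1.326+.95),22)
s2=dict(s,eef_pos=[400,150,260],orientation=R.from_matrix(down(1.326+.95)).as_rotvec())
plan([414,-290,230],down(3.224),22,s2)
E
```

```text
N 22 t [-0.363 -0.769 -0.007] w [-0.   -0.   -0.36]
N 22 t [ 0.75  -0.358  0.055] w [ 0.    -0.    -0.359]
```

Emit:
play_rows([
  {"gripper": 1,"tx": -0.363,"ty": -0.769,"wz": -0.36},
  {"tx": -0.363,"ty": -0.769,"wz": -0.36},
  {"tx": -0.363,"ty": -0.769,"wz": -0.36},
  {"tx": -0.363,"ty": -0.769,"wz": -0.36},
  {"tx": -0.363,"ty": -0.769,"wz": -0.36},
  {"tx": -0.363,"ty": -0.769,"wz": -0.36},
  {"tx": -0.363,"ty": -0.769,"wz": -0.36},
  {"tx": -0.363,"ty": -0.769,"wz": -0.36},
  {"tx": -0.363,"ty": -0.769,"wz": -0.36},
  {"tx": -0.363,"ty": -0.769,"wz": -0.36},
  {"tx": -0.363,"ty": -0.769,"wz": -0.36},
])

```text
schema error: expected keys gripper, tx, ty, tz, wx, wy, wz
```

Emit:
play_rows([
  {"tx": -0.363,"ty": -0.769,"wz": -0.36},
  {"tx": -0.363,"ty": -0.769,"wz": -0.36},
  {"tx": -0.363,"ty": -0.769,"wz": -0.36},
  {"tx": -0.363,"ty": -0.769,"wz": -0.36},
  {"tx": -0.363,"ty": -0.769,"wz": -0.36},
  {"tx": -0.363,"ty": -0.769,"wz": -0.36},
  {"tx": -0.363,"ty": -0.769,"wz": -0.36},
  {"tx": -0.363,"ty": -0.769,"wz": -0.36},
  {"tx": -0.363,"ty": -0.769,"wz": -0.36},
  {"tx": -0.363,"ty": -0.769,"wz": -0.36},
  {"tx": -0.363,"ty": -0.769,"wz": -0.36},
])

```text
schema error: expected keys gripper, tx, ty, tz, wx, wy, wz
```

Emit:
play_rows([
  {"tx": 0.75,"ty": -0.358,"tz": 0.05,"wz": -0.36},
  {"tx": 0.75,"ty": -0.358,"tz": 0.05,"wz": -0.36},
  {"tx": 0.75,"ty": -0.358,"tz": 0.05,"wz": -0.36},
  {"tx": 0.75,"ty": -0.358,"tz": 0.05,"wz": -0.36},
  {"tx": 0.75,"ty": -0.358,"tz": 0.05,"wz": -0.36},
  {"tx": 0.75,"ty": -0.358,"tz": 0.05,"wz": -0.36},
  {"tx": 0.75,"ty": -0.358,"tz": 0.05,"wz": -0.36},
  {"tx": 0.75,"ty": -0.358,"tz": 0.05,"wz": -0.36},
  {"tx": 0.75,"ty": -0.358,"tz": 0.05,"wz": -0.36},
  {"tx": 0.75,"ty": -0.358,"tz": 0.05,"wz": -0.36},
  {"tx": 0.75,"ty": -0.358,"tz": 0.05,"wz": -0.36},
])

```text
schema error: expected keys gripper, tx, ty, tz, wx, wy, wz
```

Emit:
play_rows([
  {"tx": 0.75,"ty": -0.358,"tz": 0.05,"wz": -0.36},
  {"tx": 0.75,"ty": -0.358,"tz": 0.05,"wz": -0.36},
  {"tx": 0.75,"ty": -0.358,"tz": 0.05,"wz": -0.36},
  {"tx": 0.75,"ty": -0.358,"tz": 0.05,"wz": -0.36},
  {"tx": 0.75,"ty": -0.358,"tz": 0.05,"wz": -0.36},
  {"tx": 0.75,"ty": -0.358,"tz": 0.05,"wz": -0.36},
  {"tx": 0.75,"ty": -0.358,"tz": 0.05,"wz": -0.36},
  {"tx": 0.75,"ty": -0.358,"tz": 0.05,"wz": -0.36},
  {"tx": 0.75,"ty": -0.358,"tz": 0.05,"wz": -0.36},
  {"tx": 0.75,"ty": -0.358,"tz": 0.05,"wz": -0.36},
  {"tx": 0.75,"ty": -0.358,"tz": 0.05,"wz": -0.36},
  {},
])

```text
schema error: expected keys gripper, tx, ty, tz, wx, wy, wz
```

```bash
cat >> h.py <<'E'
def wrist():
    s=st();T=np.eye(4);T[:3,:3]=R.from_rotvec(s["orientation"]).as_matrix();T[:3,3]=s["eef_pos"]
    d=get_image("wrist");return s,d,cloud(d,T@np.array(d["T_tool_cam"]))
def fit(n,q):
    a=q[:,:2].astype(np.float32);l=cv2.fitLine(a,cv2.DIST_HUBER,0,.01,.01).ravel();print(n,len(q),q.mean(0).round(1),"ang",np.degrees(np.arctan2(l[1],l[0])).round(2),[np.round(v,2) for v in cv2.minAreaRect(a)])
def box(P,x0,x1,y0,y1,a,b):
    return P[(P[...,0]>x0)&(P[...,0]<x1)&(P[...,1]>y0)&(P[...,1]<y1)&(P[...,2]>a)&(P[...,2]<b)]
E
python3 - <<'E'
from h import *
s,d,P=wrist();cv2.imwrite("pics/w1.png",d["img"])
fit("grip",box(P,380,450,-360,-235,20,40));fit("lo",box(P,330,480,-240,-140,3.5,15))
plan([414,-290,32],down(3.224),12,s)
E
```

```text
0.15 [127.6 508.9 255.9] [-3.850e-01 -3.118e+00  1.000e-03] [0.2 0.5 0.7] 0.9991377003705165 0.0 [ 1.19  0.29 -0.15  1.13 -0.    1.43]Traceback (most recent call last):
  File "<stdin>", line 3, in <module>
  File "h.py", line 29, in fit
    a=q[:,:2].astype(np.float32);l=cv2.fitLine(a,cv2.DIST_HUBER,0,.01,.01).ravel();print(n,len(q),q.mean(0).round(1),"ang",np.degrees(np.arctan2(l[1],l[0])).round(2),[np.round(v,2) for v in cv2.minAreaRect(a)])
                                   ~~~~~~~~~~~^^^^^^^^^^^^^^^^^^^^^^^^^^^^
cv2.error: OpenCV(4.12.0) /io/opencv/modules/imgproc/src/linefit.cpp:50: error: (-215:Assertion failed) count > 0 in function 'fitLine2D_wods'
```

View pics/w1.png

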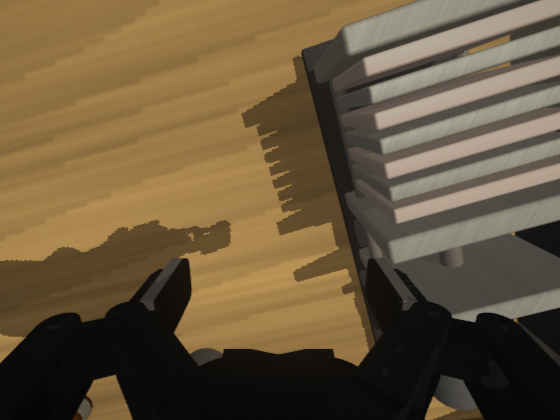

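The moves were refused because every key is required, so nothing moved. That picture only shows the bench and rack under the start pose. I'm resending with all keys.

Emit:
play_rows([
  {"gripper": 1,"tx": -0.363,"ty": -0.769,"tz": 0,"wx": 0,"wy": 0,"wz": -0.36},
  {"gripper": 1,"tx": -0.363,"ty": -0.769,"tz": 0,"wx": 0,"wy": 0,"wz": -0.36},
  {"gripper": 1,"tx": -0.363,"ty": -0.769,"tz": 0,"wx": 0,"wy": 0,"wz": -0.36},
  {"gripper": 1,"tx": -0.363,"ty": -0.769,"tz": 0,"wx": 0,"wy": 0,"wz": -0.36},
  {"gripper": 1,"tx": -0.363,"ty": -0.769,"tz": 0,"wx": 0,"wy": 0,"wz": -0.36},
  {"gripper": 1,"tx": -0.363,"ty": -0.769,"tz": 0,"wx": 0,"wy": 0,"wz": -0.36},
  {"gripper": 1,"tx": -0.363,"ty": -0.769,"tz": 0,"wx": 0,"wy": 0,"wz": -0.36},
  {"gripper": 1,"tx": -0.363,"ty": -0.769,"tz": 0,"wx": 0,"wy": 0,"wz": -0.36},
  {"gripper": 1,"tx": -0.363,"ty": -0.769,"tz": 0,"wx": 0,"wy": 0,"wz": -0.36},
  {"gripper": 1,"tx": -0.363,"ty": -0.769,"tz": 0,"wx": 0,"wy": 0,"wz": -0.36},
  {"gripper": 1,"tx": -0.363,"ty": -0.769,"tz": 0,"wx": 0,"wy": 0,"wz": -0.36},
])

```text
time_s: 1.12
eef_pos: [220.5, 295.9, 256.3]
orientation: [-0.363, 3.12, 0.0]
wrist_force: [1.2, -0.4, -0.6]
finger_gap: 1.001
finger_force: 0.0
```

Emit:
play_rows([
  {"gripper": 1,"tx": -0.363,"ty": -0.769,"tz": 0,"wx": 0,"wy": 0,"wz": -0.36},
  {"gripper": 1,"tx": -0.363,"ty": -0.769,"tz": 0,"wx": 0,"wy": 0,"wz": -0.36},
  {"gripper": 1,"tx": -0.363,"ty": -0.769,"tz": 0,"wx": 0,"wy": 0,"wz": -0.36},
  {"gripper": 1,"tx": -0.363,"ty": -0.769,"tz": 0,"wx": 0,"wy": 0,"wz": -0.36},
  {"gripper": 1,"tx": -0.363,"ty": -0.769,"tz": 0,"wx": 0,"wy": 0,"wz": -0.36},
  {"gripper": 1,"tx": -0.363,"ty": -0.769,"tz": 0,"wx": 0,"wy": 0,"wz": -0.36},
  {"gripper": 1,"tx": -0.363,"ty": -0.769,"tz": 0,"wx": 0,"wy": 0,"wz": -0.36},
  {"gripper": 1,"tx": -0.363,"ty": -0.769,"tz": 0,"wx": 0,"wy": 0,"wz": -0.36},
  {"gripper": 1,"tx": -0.363,"ty": -0.769,"tz": 0,"wx": 0,"wy": 0,"wz": -0.36},
  {"gripper": 1,"tx": -0.363,"ty": -0.769,"tz": 0,"wx": 0,"wy": 0,"wz": -0.36},
  {"gripper": 1,"tx": -0.363,"ty": -0.769,"tz": 0,"wx": 0,"wy": 0,"wz": -0.36},
])

```text
time_s: 2.03
eef_pos: [400.6, 149.6, 256.3]
orientation: [1.087, -2.948, -0.0]
wrist_force: [0.6, 1.2, -0.0]
finger_gap: 1.0
finger_force: 0.0
```

Emit:
play_rows([
  {"gripper": 1,"tx": 0.75,"ty": -0.358,"tz": 0.05,"wx": 0,"wy": 0,"wz": -0.36},
  {"gripper": 1,"tx": 0.75,"ty": -0.358,"tz": 0.05,"wx": 0,"wy": 0,"wz": -0.36},
  {"gripper": 1,"tx": 0.75,"ty": -0.358,"tz": 0.05,"wx": 0,"wy": 0,"wz": -0.36},
  {"gripper": 1,"tx": 0.75,"ty": -0.358,"tz": 0.05,"wx": 0,"wy": 0,"wz": -0.36},
  {"gripper": 1,"tx": 0.75,"ty": -0.358,"tz": 0.05,"wx": 0,"wy": 0,"wz": -0.36},
  {"gripper": 1,"tx": 0.75,"ty": -0.358,"tz": 0.05,"wx": 0,"wy": 0,"wz": -0.36},
  {"gripper": 1,"tx": 0.75,"ty": -0.358,"tz": 0.05,"wx": 0,"wy": 0,"wz": -0.36},
  {"gripper": 1,"tx": 0.75,"ty": -0.358,"tz": 0.05,"wx": 0,"wy": 0,"wz": -0.36},
  {"gripper": 1,"tx": 0.75,"ty": -0.358,"tz": 0.05,"wx": 0,"wy": 0,"wz": -0.36},
  {"gripper": 1,"tx": 0.75,"ty": -0.358,"tz": 0.05,"wx": 0,"wy": 0,"wz": -0.36},
  {"gripper": 1,"tx": 0.75,"ty": -0.358,"tz": 0.05,"wx": 0,"wy": 0,"wz": -0.36},
])

```text
time_s: 2.95
eef_pos: [353.4, -72.2, 242.5]
orientation: [-1.75, 2.609, -0.0]
wrist_force: [-0.5, -0.5, 0.2]
finger_gap: 1.0
finger_force: 0.0
```

Emit:
play_rows([
  {"gripper": 1,"tx": 0.75,"ty": -0.358,"tz": 0.05,"wx": 0,"wy": 0,"wz": -0.36},
  {"gripper": 1,"tx": 0.75,"ty": -0.358,"tz": 0.05,"wx": 0,"wy": 0,"wz": -0.36},
  {"gripper": 1,"tx": 0.75,"ty": -0.358,"tz": 0.05,"wx": 0,"wy": 0,"wz": -0.36},
  {"gripper": 1,"tx": 0.75,"ty": -0.358,"tz": 0.05,"wx": 0,"wy": 0,"wz": -0.36},
  {"gripper": 1,"tx": 0.75,"ty": -0.358,"tz": 0.05,"wx": 0,"wy": 0,"wz": -0.36},
  {"gripper": 1,"tx": 0.75,"ty": -0.358,"tz": 0.05,"wx": 0,"wy": 0,"wz": -0.36},
  {"gripper": 1,"tx": 0.75,"ty": -0.358,"tz": 0.05,"wx": 0,"wy": 0,"wz": -0.36},
  {"gripper": 1,"tx": 0.75,"ty": -0.358,"tz": 0.05,"wx": 0,"wy": 0,"wz": -0.36},
  {"gripper": 1,"tx": 0.75,"ty": -0.358,"tz": 0.05,"wx": 0,"wy": 0,"wz": -0.36},
  {"gripper": 1,"tx": 0.75,"ty": -0.358,"tz": 0.05,"wx": 0,"wy": 0,"wz": -0.36},
  {"gripper": 1,"tx": 0.75,"ty": -0.358,"tz": 0.05,"wx": 0,"wy": 0,"wz": -0.36},
  {"gripper": 1,"tx": 0,"ty": 0,"tz": 0,"wx": 0,"wy": 0,"wz": 0},
])

```text
time_s: 3.95
eef_pos: [415.5, -292.4, 228.3]
orientation: [2.314, -2.124, 0.002]
wrist_force: [-1.2, 0.3, 0.2]
finger_gap: 0.999
finger_force: 0.0
```

```bash
python3 - <<'E'
from h import *
s,d,P=wrist();cv2.imwrite("pics/w2.png",d["img"]);np.save("w2.npy",P)
fit("grip",box(P,380,450,-360,-235,20,40));fit("lo",box(P,330,480,-240,-140,3.5,15))
plan([414.5,-291,32],down(3.224),10,s)
E
```

```text
3.95 [ 415.5 -292.4  228.3] [ 2.314e+00 -2.124e+00  2.000e-03] [-1.2  0.3  0.2] 0.9991400214828052 0.0 [-0.76  0.28 -0.25  1.04 -0.   -2.41]
grip 1966 [ 417.5 -299.7   30.2] ang -85.15 [array([ 417.18, -296.46]), array([ 23.95, 100.01]), np.float64(5.47)]
lo 3357 [ 410.5 -202.5    6.6] ang -50.71 [array([ 409.88, -190.03]), array([ 99.88, 114.62]), np.float64(89.98)]
N 10 t [-0.006  0.004  0.785] w [-0.001 -0.001  0.002]
```

View pics/w2.png

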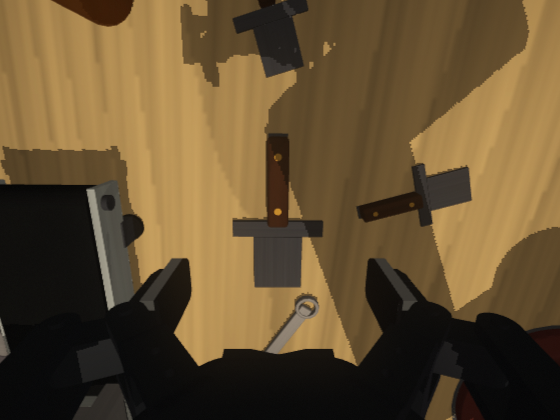

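The gauge is centred below the gripper: grip at (278,180), shoulder at (278,228), blade end at (278,286). I'll descend and grasp.

Emit:
play_rows([
  {"gripper": 1,"tx": 0,"ty": 0,"tz": 1,"wx": 0,"wy": 0,"wz": 0},
  {"gripper": 1,"tx": 0,"ty": 0,"tz": 1,"wx": 0,"wy": 0,"wz": 0},
  {"gripper": 1,"tx": 0,"ty": 0,"tz": 1,"wx": 0,"wy": 0,"wz": 0},
  {"gripper": 1,"tx": 0,"ty": 0,"tz": 1,"wx": 0,"wy": 0,"wz": 0},
  {"gripper": 1,"tx": 0,"ty": 0,"tz": 1,"wx": 0,"wy": 0,"wz": 0},
  {"gripper": 1,"tx": 0,"ty": 0,"tz": 1,"wx": 0,"wy": 0,"wz": 0},
  {"gripper": 1,"tx": 0,"ty": -0.04,"tz": 1,"wx": 0,"wy": 0,"wz": 0},
  {"gripper": 1,"tx": 0,"ty": 0,"tz": 0.6,"wx": 0,"wy": 0,"wz": 0},
  {"gripper": 1,"tx": 0,"ty": 0,"tz": 0.3,"wx": 0,"wy": 0,"wz": 0},
  {"gripper": 1,"tx": 0,"ty": 0,"tz": 0,"wx": 0,"wy": 0,"wz": 0},
])

```text
time_s: 4.83
eef_pos: [414.2, -288.0, 30.1]
orientation: [-2.313, 2.126, 0.005]
wrist_force: [-0.7, -0.2, 0.4]
finger_gap: 1.004
finger_force: 0.0
```

Emit:
play_rows([
  {"gripper": -1,"tx": 0,"ty": 0,"tz": 0,"wx": 0,"wy": 0,"wz": 0},
  {"gripper": -1,"tx": 0,"ty": 0,"tz": 0,"wx": 0,"wy": 0,"wz": 0},
  {"gripper": -1,"tx": 0,"ty": 0,"tz": 0,"wx": 0,"wy": 0,"wz": 0},
  {"gripper": -1,"tx": 0,"ty": 0,"tz": 0,"wx": 0,"wy": 0,"wz": 0},
  {"gripper": -1,"tx": 0,"ty": 0,"tz": 0,"wx": 0,"wy": 0,"wz": 0},
  {"gripper": -1,"tx": 0,"ty": 0,"tz": 0,"wx": 0,"wy": 0,"wz": 0},
  {"gripper": -1,"tx": 0,"ty": 0,"tz": 0,"wx": 0,"wy": 0,"wz": 0},
  {"gripper": -1,"tx": 0,"ty": 0,"tz": 0,"wx": 0,"wy": 0,"wz": 0},
], squeeze=50)

```text
time_s: 5.5
eef_pos: [415.7, -289.7, 32.1]
orientation: [-2.313, 2.126, -0.002]
wrist_force: [-0.9, 1.5, 7.5]
finger_gap: 0.27
finger_force: 49.9
```

Emit:
play_rows([
  {"gripper": -1,"tx": 0,"ty": 0,"tz": -0.5,"wx": 0,"wy": 0,"wz": 0},
  {"gripper": -1,"tx": 0,"ty": 0,"tz": -1,"wx": 0,"wy": 0,"wz": 0},
  {"gripper": -1,"tx": 0,"ty": 0,"tz": -1,"wx": 0,"wy": 0,"wz": 0},
  {"gripper": -1,"tx": 0,"ty": 0,"tz": -1,"wx": 0,"wy": 0,"wz": 0},
  {"gripper": -1,"tx": 0,"ty": 0,"tz": -1,"wx": 0,"wy": 0,"wz": 0},
  {"gripper": -1,"tx": 0,"ty": 0,"tz": -0.5,"wx": 0,"wy": 0,"wz": 0},
])

```text
time_s: 6.0
eef_pos: [416.0, -290.0, 159.2]
orientation: [2.313, -2.126, 0.005]
wrist_force: [0.6, -0.1, -2.9]
finger_gap: 0.271
finger_force: 49.7
```

Emit:
play_rows([
  {"gripper": -1,"tx": -0.15,"ty": -0.5,"tz": 0,"wx": 0,"wy": 0,"wz": 0},
  {"gripper": -1,"tx": -0.283,"ty": -0.967,"tz": 0,"wx": 0,"wy": 0,"wz": 0},
  {"gripper": -1,"tx": -0.283,"ty": -0.967,"tz": 0,"wx": 0,"wy": 0,"wz": 0},
  {"gripper": -1,"tx": -0.283,"ty": -0.967,"tz": 0,"wx": 0,"wy": 0,"wz": 0},
  {"gripper": -1,"tx": -0.283,"ty": -0.967,"tz": 0,"wx": 0,"wy": 0,"wz": 0},
  {"gripper": -1,"tx": -0.283,"ty": -0.967,"tz": 0,"wx": 0,"wy": 0,"wz": 0},
  {"gripper": -1,"tx": -0.283,"ty": -0.967,"tz": 0,"wx": 0,"wy": 0,"wz": 0},
  {"gripper": -1,"tx": -0.283,"ty": -0.967,"tz": 0,"wx": 0,"wy": 0,"wz": 0},
  {"gripper": -1,"tx": -0.283,"ty": -0.967,"tz": 0,"wx": 0,"wy": 0,"wz": 0},
  {"gripper": -1,"tx": -0.283,"ty": -0.967,"tz": 0,"wx": 0,"wy": 0,"wz": 0},
  {"gripper": -1,"tx": -0.15,"ty": -0.5,"tz": 0,"wx": 0,"wy": 0,"wz": 0},
  {"gripper": -1,"tx": 0,"ty": 0,"tz": 0,"wx": 0,"wy": 0,"wz": 0},
])

```text
time_s: 7.0
eef_pos: [653.3, -195.8, 154.4]
orientation: [-2.315, 2.123, 0.001]
wrist_force: [-0.8, -0.0, -1.8]
finger_gap: 0.267
finger_force: 49.7
```

```bash
python3 - <<'E'
from h import *
s,d,P=wrist();cv2.imwrite("pics/w3.png",d["img"]);np.save("w3.npy",P)
fit("bar",box(P,560,720,-80,0,205,240));fit("belt",box(P,500,760,-320,-60,66,76))
z0=s["eef_pos"][2]-32
q=box(P,560,740,-320,-60,z0+2,z0+11);fit("blade",q)
q=box(P,560,740,-320,-60,z0+20,z0+36);fit("grip",q)
q=box(P,560,720,-80,-20,100,180);fit("posts",q)
plan([650.3,-200.2,108],down(np.radians(184.5)),10,s)
E
```

```text
7.0 [ 653.3 -195.8  154.4] [-2.315e+00  2.123e+00  1.000e-03] [-0.8 -0.  -1.8] 0.26663462196913257 49.66646075248718 [-0.4   0.65  0.16  1.08  0.   -2.06]Traceback (most recent call last):
  File "<stdin>", line 3, in <module>
  File "h.py", line 29, in fit
    a=q[:,:2].astype(np.float32);l=cv2.fitLine(a,cv2.DIST_HUBER,0,.01,.01).ravel();print(n,len(q),q.mean(0).round(1),"ang",np.degrees(np.arctan2(l[1],l[0])).round(2),[np.round(v,2) for v in cv2.minAreaRect(a)])
                                   ~~~~~~~~~~~^^^^^^^^^^^^^^^^^^^^^^^^^^^^
cv2.error: OpenCV(4.12.0) /io/opencv/modules/imgproc/src/linefit.cpp:50: error: (-215:Assertion failed) count > 0 in function 'fitLine2D_wods'
```

View pics/w3.png

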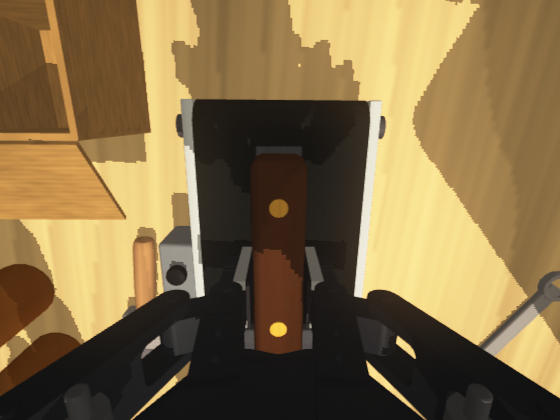

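The held gauge is straight in the fingers, with the grip centred at u=278. The belt edges run at u≈193 and 370 at the tail. The posts are hidden behind the gripper. I'll measure the belt and gauge from depth.

```bash
python3 - <<'E'
from h import *
P=np.load("w3.npy");s=read_state();p=s["eef_pos"];Rm=R.from_rotvec(s["orientation"]).as_matrix();y=Rm[:,1];print("yaw",np.degrees(np.arctan2(y[1],y[0])))
b=box(P,560,760,-320,-140,66,76);print(b[:,2].mean(),np.median(b[:,2]))
for v in range(100,240,15):
    row=P[v];k=np.where((row[:,2]>66)&(row[:,2]<77))[0]
    if len(k): print(v,k[0],k[-1],row[k[0]].round(1),row[k[-1]].round(1))
q=box(P,600,720,-330,-100,160-20,175);fit("grip",q[q[:,2]>145])
T=(P-p)@Rm
k=P[...,2]>110
for v in range(150,360,30):
    row=P[v];i=np.where((row[:,2]>135)&(row[:,2]<175))[0];i=i[(i>230)&(i<330)]
    if len(i):print(v,i[0],i[-1],((row[i[0]]-p)@Rm).round(1),((row[i[-1]]-p)@Rm).round(1))
E
```

```text
yaw -175.07541465014197
69.98794767215027 70.4748176141845
100 95 191 [ 773.5 -269.1   76.8] [ 717.2 -274.6   66.5]
115 99 378 [ 772.7 -260.3   75.3] [ 594.2 -275.9   66.4]
130 0 378 [ 843.  -244.7   68.1] [ 592.4 -266.5   66.3]
145 184 376 [ 721.7 -245.3   67. ] [ 592.1 -256.6   66.7]
160 187 374 [ 719.9 -235.2   66.2] [ 591.8 -246.5   67.3]
175 186 373 [ 720.5 -224.8   66.6] [ 590.6 -236.2   67.1]
190 187 372 [ 719.6 -214.2   67.4] [ 589.3 -225.5   66.9]
205 0 370 [ 847.  -193.9   73.7] [ 588.6 -214.2   66.2]
220 190 369 [ 717.5 -191.8   66.9] [ 587.3 -202.9   66.3]
235 191 366 [ 716.8 -180.    66.6] [ 587.8 -191.4   67.1]
grip 12807 [ 654.8 -208.7  154.6] ang -85.18 [array([ 654.66, -203.14]), array([70.36, 91.95]), np.float64(37.45)]
180 250 306 [ 47.3 -13.6   4.6] [47.2  9.9  5.1]
210 251 305 [ 34.2 -13.5   4.5] [34.3  9.8  4.4]
240 251 304 [ 19.5 -14.    6.3] [20.2  9.7  4.8]
270 231 329 [  5.9 -23.2   3.6] [ 5.1 21.7  5.2]
300 243 313 [  5.3 -15.2 -18.8] [  6.4  11.4 -20.4]
330 244 311 [ -7.1 -15.1 -20.4] [ -7.7  11.2 -19.6]
```

Emit:
play_rows([
  {"gripper": -1,"tx": 0.16,"ty": 0.1,"tz": 0.6,"wx": 0,"wy": 0,"wz": 0.075},
  {"gripper": -1,"tx": 0,"ty": 0,"tz": 0.8,"wx": 0,"wy": 0,"wz": 0},
  {"gripper": -1,"tx": 0,"ty": 0,"tz": 0.5,"wx": 0,"wy": 0,"wz": 0},
  {"gripper": -1,"tx": 0,"ty": 0,"tz": 0.04,"wx": 0,"wy": 0,"wz": 0},
  {"gripper": -1,"tx": 0,"ty": 0,"tz": 0,"wx": 0,"wy": 0,"wz": 0},
  {"gripper": -1,"tx": 0,"ty": 0,"tz": 0,"wx": 0,"wy": 0,"wz": 0},
])

```text
time_s: 7.55
eef_pos: [648.8, -202.5, 108.3]
orientation: [-2.303, 2.137, -0.0]
wrist_force: [0.6, -0.5, -2.1]
finger_gap: 0.267
finger_force: 49.6
```

Emit:
play_rows([
  {"gripper": -1,"tx": 0,"ty": 0,"tz": 0.06,"wx": 0,"wy": 0,"wz": 0},
  {"gripper": -1,"tx": 0,"ty": 0,"tz": 0.04,"wx": 0,"wy": 0,"wz": 0},
  {"gripper": -1,"tx": 0,"ty": 0,"tz": 0,"wx": 0,"wy": 0,"wz": 0},
  {"gripper": -1,"tx": 0,"ty": 0,"tz": 0,"wx": 0,"wy": 0,"wz": 0},
])

```text
time_s: 7.88
eef_pos: [649.0, -202.3, 105.7]
orientation: [-2.303, 2.136, -0.001]
wrist_force: [0.4, -0.4, -2.7]
finger_gap: 0.27
finger_force: 49.6
```

Emit:
play_rows([
  {"gripper": -1,"tx": 0,"ty": -0.06,"tz": 0.04,"wx": 0,"wy": 0,"wz": 0},
  {"gripper": -1,"tx": 0,"ty": 0,"tz": 0.04,"wx": 0,"wy": 0,"wz": 0},
  {"gripper": -1,"tx": 0,"ty": 0,"tz": 0,"wx": 0,"wy": 0,"wz": 0},
])

```text
time_s: 8.13
eef_pos: [650.4, -202.1, 103.1]
orientation: [2.303, -2.136, -0.0]
wrist_force: [-1.4, -0.7, -2.0]
finger_gap: 0.273
finger_force: 49.6
```

Emit:
play_rows([
  {"gripper": -1,"tx": 0,"ty": 0,"tz": 0.04,"wx": 0,"wy": 0,"wz": 0},
  {"gripper": -1,"tx": 0,"ty": 0,"tz": 0,"wx": 0,"wy": 0,"wz": 0},
])

```text
time_s: 8.3
eef_pos: [650.4, -202.2, 102.3]
orientation: [-2.303, 2.136, -0.0]
wrist_force: [0.8, 0.2, -1.8]
finger_gap: 0.273
finger_force: 49.7
```

Emit:
play_rows([
  {"gripper": -1,"tx": 0,"ty": 0,"tz": 0.04,"wx": 0,"wy": 0,"wz": 0},
  {"gripper": -1,"tx": 0,"ty": 0,"tz": 0,"wx": 0,"wy": 0,"wz": 0},
])

```text
time_s: 8.47
eef_pos: [650.4, -202.2, 102.2]
orientation: [-2.303, 2.136, -0.001]
wrist_force: [-2.6, 0.7, 4.6]
finger_gap: 0.266
finger_force: 50.6
```

Emit:
play_rows([
  {"gripper": -1,"tx": -0.5,"ty": 0,"tz": -0.02,"wx": 0,"wy": 0,"wz": 0},
  {"gripper": -1,"tx": -0.6,"ty": 0,"tz": 0,"wx": 0,"wy": 0,"wz": 0},
  {"gripper": -1,"tx": -0.6,"ty": 0,"tz": 0,"wx": 0,"wy": 0,"wz": 0},
  {"gripper": -1,"tx": -0.6,"ty": 0,"tz": 0,"wx": 0,"wy": 0,"wz": 0},
  {"gripper": -1,"tx": -0.6,"ty": 0,"tz": 0,"wx": 0,"wy": 0,"wz": 0},
  {"gripper": -1,"tx": -0.3,"ty": 0,"tz": 0,"wx": 0,"wy": 0,"wz": 0},
  {"gripper": -1,"tx": 0,"ty": 0,"tz": 0,"wx": 0,"wy": 0,"wz": 0},
  {"gripper": -1,"tx": 0,"ty": 0,"tz": 0,"wx": 0,"wy": 0,"wz": 0},
])

```text
time_s: 9.13
eef_pos: [644.3, -120.0, 102.2]
orientation: [-2.304, 2.132, 0.003]
wrist_force: [-0.7, 6.4, 7.1]
finger_gap: 0.273
finger_force: 50.9
```

```bash
python3 - <<'E'
from h import *
st()
d=get_image("scene");im=d["img"];c=cv2.resize(im[180:300,170:350],None,fx=4,fy=4,interpolation=cv2.INTER_CUBIC);cv2.imwrite("pics/s2.png",c)
E
```

```text
9.1333 [ 644.3 -120.   102.2] [-2.304  2.132  0.003] [-0.7  6.4  7.1] 0.272680509579132 50.929269790649414 [-0.3   0.65  0.    0.93  0.   -1.95]
```

View pics/s2.png

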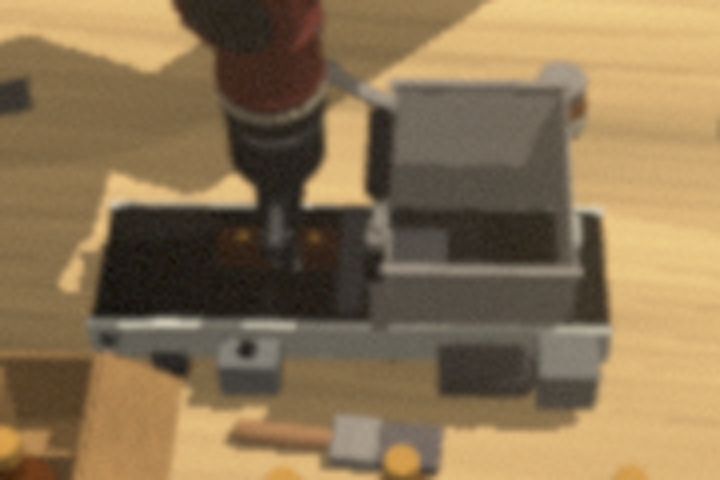

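The blade shows on the belt inside the hopper at about (430,243), and the shoulder at about (350,270) isn't yet against the posts. I'll creep in.

Emit:
play_rows([
  {"gripper": -1,"tx": -0.12,"ty": 0,"tz": -0.02,"wx": 0,"wy": 0,"wz": 0},
  {"gripper": -1,"tx": -0.12,"ty": 0,"tz": 0,"wx": 0,"wy": 0,"wz": 0},
  {"gripper": -1,"tx": 0,"ty": 0,"tz": 0,"wx": 0,"wy": 0,"wz": 0},
])

```text
time_s: 9.43
eef_pos: [643.8, -116.0, 102.2]
orientation: [-2.304, 2.136, 0.0]
wrist_force: [0.4, -0.2, 2.3]
finger_gap: 0.271
finger_force: 50.3
```

Emit:
play_rows([
  {"gripper": -1,"tx": -0.08,"ty": 0,"tz": 0,"wx": 0,"wy": 0,"wz": 0},
  {"gripper": -1,"tx": 0,"ty": 0,"tz": 0,"wx": 0,"wy": 0,"wz": 0},
])

```text
time_s: 9.6
eef_pos: [643.7, -114.4, 102.2]
orientation: [2.303, -2.136, -0.0]
wrist_force: [0.1, -0.7, 1.6]
finger_gap: 0.268
finger_force: 50.2
```

Emit:
play_rows([
  {"gripper": -1,"tx": -0.08,"ty": 0,"tz": 0,"wx": 0,"wy": 0,"wz": 0},
  {"gripper": -1,"tx": 0,"ty": 0,"tz": 0,"wx": 0,"wy": 0,"wz": 0},
])

```text
time_s: 9.77
eef_pos: [643.5, -112.3, 102.2]
orientation: [2.303, -2.136, -0.0]
wrist_force: [0.7, -1.4, 0.1]
finger_gap: 0.269
finger_force: 50.1
```

Emit:
play_rows([
  {"gripper": -1,"tx": -0.08,"ty": 0,"tz": 0,"wx": 0,"wy": 0,"wz": 0},
  {"gripper": -1,"tx": 0,"ty": 0,"tz": 0,"wx": 0,"wy": 0,"wz": 0},
])

```text
time_s: 9.93
eef_pos: [643.7, -111.6, 102.3]
orientation: [2.302, -2.135, 0.003]
wrist_force: [1.8, -6.4, -1.2]
finger_gap: 0.271
finger_force: 49.8
```

Emit:
play_rows([
  {"gripper": -1,"tx": -0.06,"ty": 0,"tz": 0,"wx": 0,"wy": 0,"wz": 0},
  {"gripper": -1,"tx": 0,"ty": 0,"tz": 0,"wx": 0,"wy": 0,"wz": 0},
])

```text
time_s: 10.1
eef_pos: [643.8, -111.4, 102.5]
orientation: [2.3, -2.135, 0.006]
wrist_force: [1.4, -12.9, -0.3]
finger_gap: 0.271
finger_force: 49.9
```

Emit:
play_rows([
  {"gripper": -1,"tx": -0.06,"ty": 0,"tz": 0,"wx": 0,"wy": 0,"wz": 0},
  {"gripper": -1,"tx": 0,"ty": 0,"tz": 0,"wx": 0,"wy": 0,"wz": 0},
])

```text
time_s: 10.27
eef_pos: [643.8, -111.3, 102.7]
orientation: [2.298, -2.135, 0.009]
wrist_force: [1.6, -18.8, -1.2]
finger_gap: 0.266
finger_force: 49.9
```

Emit:
play_rows([
  {"gripper": -1,"tx": 0.1,"ty": 0,"tz": 0.02,"wx": 0,"wy": 0,"wz": 0},
  {"gripper": -1,"tx": 0.05,"ty": 0,"tz": 0.02,"wx": 0,"wy": 0,"wz": 0},
  {"gripper": -1,"tx": 0,"ty": 0,"tz": 0,"wx": 0,"wy": 0,"wz": 0},
  {"gripper": -1,"tx": 0,"ty": 0,"tz": 0,"wx": 0,"wy": 0,"wz": 0},
])

```text
time_s: 10.6
eef_pos: [643.7, -111.8, 102.2]
orientation: [2.303, -2.136, 0.002]
wrist_force: [-1.8, -2.9, 7.8]
finger_gap: 0.272
finger_force: 51.0
```

Emit:
play_rows([
  {"gripper": -0.1,"tx": 0,"ty": 0,"tz": 0,"wx": 0,"wy": 0,"wz": 0},
  {"gripper": 0,"tx": 0,"ty": 0,"tz": 0,"wx": 0,"wy": 0,"wz": 0},
  {"gripper": 0,"tx": 0,"ty": 0,"tz": 0,"wx": 0,"wy": 0,"wz": 0},
  {"gripper": 0,"tx": 0,"ty": 0,"tz": 0,"wx": 0,"wy": 0,"wz": 0},
])

```text
time_s: 10.93
eef_pos: [643.2, -110.8, 101.0]
orientation: [2.304, -2.136, -0.001]
wrist_force: [0.4, -0.3, 0.4]
finger_gap: 0.499
finger_force: 0.0
```

Emit:
play_rows([
  {"gripper": 0,"tx": 0,"ty": 0,"tz": -0.3,"wx": 0,"wy": 0,"wz": 0},
  {"gripper": 0,"tx": 0,"ty": 0,"tz": -1,"wx": 0,"wy": 0,"wz": 0},
  {"gripper": 0,"tx": 0,"ty": 0,"tz": -1,"wx": 0,"wy": 0,"wz": 0},
  {"gripper": -1,"tx": 0,"ty": 0,"tz": -1,"wx": 0,"wy": 0,"wz": 0},
  {"gripper": -1,"tx": 0,"ty": 0,"tz": -1,"wx": 0,"wy": 0,"wz": 0},
  {"gripper": -1,"tx": 0,"ty": 0,"tz": -1,"wx": 0,"wy": 0,"wz": 0},
  {"gripper": -1,"tx": 0,"ty": 0,"tz": -1,"wx": 0,"wy": 0,"wz": 0},
  {"gripper": -1,"tx": 0,"ty": 0,"tz": -0.5,"wx": 0,"wy": 0,"wz": 0},
  {"gripper": -1,"tx": 0,"ty": 0,"tz": 0,"wx": 0,"wy": 0,"wz": 0},
  {"gripper": -1,"tx": 0,"ty": 0,"tz": 0,"wx": 0,"wy": 0,"wz": 0},
])

```text
time_s: 11.77
eef_pos: [643.8, -111.2, 271.9]
orientation: [-2.303, 2.136, -0.002]
wrist_force: [0.1, -0.9, -0.3]
finger_gap: -0.001
finger_force: 0.0
```

```bash
python3 - <<'E'
from h import *
s,d,P=wrist();cv2.imwrite("pics/w4.png",d["img"]);np.save("w4.npy",P)
for n,b in(("bar",(560,720,-90,10,205,240)),("grip",(600,690,-200,-60,90,106))):
    q=box(P,*b);print(n,len(q)); 
    if len(q)>5:fit(n,q)
d=get_image("top");P=cloud(d);np.save("top1.npy",P)
fit("bar",box(P,560,720,-90,10,207,235))
fit("gripT",box(P,600,690,-200,-60,92,108))
plan([637.8,-40.5,252],down(np.radians(184.4)),4,s)
E
```

```text
11.7667 [ 643.8 -111.2  271.9] [-2.303e+00  2.136e+00 -2.000e-03] [ 0.1 -0.9 -0.3] -0.000756042661359368 0.0 [-0.28  0.54  0.27  1.3   0.   -1.93]
bar 157
bar 157 [639.1 -40.7 219.5] ang -82.9 [array([639.04, -40.34]), array([ 6.28, 15.3 ]), np.float64(4.4)]
grip 2316
grip 2316 [ 645.1 -122.   100.2] ang -85.71 [array([ 644.92, -119.27]), array([23.88, 98.72]), np.float64(3.98)]
bar 1 [678.3 -28.6 218.4] ang 1.92 [array([678.25, -28.64]), array([0., 0.]), np.float64(0.0)]Traceback (most recent call last):
  File "<stdin>", line 8, in <module>
  File "h.py", line 29, in fit
    a=q[:,:2].astype(np.float32);l=cv2.fitLine(a,cv2.DIST_HUBER,0,.01,.01).ravel();print(n,len(q),q.mean(0).round(1),"ang",np.degrees(np.arctan2(l[1],l[0])).round(2),[np.round(v,2) for v in cv2.minAreaRect(a)])
                                   ~~~~~~~~~~~^^^^^^^^^^^^^^^^^^^^^^^^^^^^
cv2.error: OpenCV(4.12.0) /io/opencv/modules/imgproc/src/linefit.cpp:50: error: (-215:Assertion failed) count > 0 in function 'fitLine2D_wods'
```

View pics/w4.png

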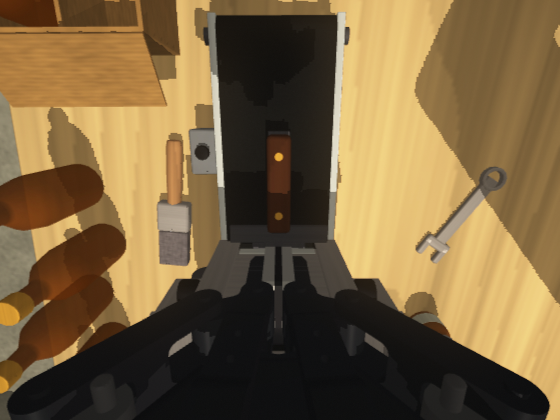

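The gauge's shoulder is flush with the posts (v≈240) and the grip is straight. Next I'll go over the bar and press down step by step.

Emit:
play_rows([
  {"gripper": -1,"tx": -0.5,"ty": 0,"tz": 0,"wx": 0,"wy": 0,"wz": 0},
  {"gripper": -1,"tx": -0.7,"ty": 0,"tz": 0,"wx": 0,"wy": 0,"wz": 0},
  {"gripper": -1,"tx": -0.7,"ty": 0,"tz": 0,"wx": 0,"wy": 0,"wz": 0},
  {"gripper": -1,"tx": -0.6,"ty": 0,"tz": 0,"wx": 0,"wy": 0,"wz": 0},
  {"gripper": -1,"tx": -0.35,"ty": 0,"tz": 0.3,"wx": 0,"wy": 0,"wz": 0},
  {"gripper": -1,"tx": 0,"ty": 0,"tz": 0.5,"wx": 0,"wy": 0,"wz": 0},
  {"gripper": -1,"tx": 0,"ty": 0,"tz": 0.1,"wx": 0,"wy": 0,"wz": 0},
  {"gripper": -1,"tx": 0,"ty": 0,"tz": 0,"wx": 0,"wy": 0,"wz": 0},
  {"gripper": -1,"tx": 0,"ty": 0,"tz": 0,"wx": 0,"wy": 0,"wz": 0},
])

```text
time_s: 12.62
eef_pos: [638.0, -40.2, 248.5]
orientation: [2.303, -2.136, -0.001]
wrist_force: [0.1, -1.1, -0.0]
finger_gap: 0.004
finger_force: 0.0
```

Emit:
play_rows([
  {"gripper": -1,"tx": 0,"ty": 0,"tz": 0.08,"wx": 0,"wy": 0,"wz": 0},
  {"gripper": -1,"tx": 0,"ty": 0,"tz": 0.08,"wx": 0,"wy": 0,"wz": 0},
  {"gripper": -1,"tx": 0,"ty": 0,"tz": 0.08,"wx": 0,"wy": 0,"wz": 0},
  {"gripper": -1,"tx": 0,"ty": 0,"tz": 0,"wx": 0,"wy": 0,"wz": 0},
])

```text
time_s: 12.95
eef_pos: [638.3, -40.4, 242.8]
orientation: [-2.303, 2.137, -0.001]
wrist_force: [0.3, 0.5, 0.6]
finger_gap: 0.003
finger_force: 0.0
```

Emit:
play_rows([
  {"gripper": -1,"tx": 0,"ty": 0,"tz": 0.08,"wx": 0,"wy": 0,"wz": 0},
  {"gripper": -1,"tx": 0,"ty": 0,"tz": 0.04,"wx": 0,"wy": 0,"wz": 0},
  {"gripper": -1,"tx": 0,"ty": 0,"tz": 0,"wx": 0,"wy": 0,"wz": 0},
])

```text
time_s: 13.2
eef_pos: [638.3, -40.3, 239.8]
orientation: [-2.303, 2.136, -0.001]
wrist_force: [-0.1, -0.4, 0.8]
finger_gap: -0.001
finger_force: 0.5
```

Emit:
play_rows([
  {"gripper": -1,"tx": 0,"ty": 0,"tz": 0.06,"wx": 0,"wy": 0,"wz": 0},
  {"gripper": -1,"tx": 0,"ty": 0,"tz": 0,"wx": 0,"wy": 0,"wz": 0},
])

```text
time_s: 13.37
eef_pos: [638.3, -40.3, 238.2]
orientation: [2.303, -2.136, 0.001]
wrist_force: [0.4, -1.2, 1.0]
finger_gap: 0.004
finger_force: 0.6
```

Emit:
play_rows([
  {"gripper": -1,"tx": 0,"ty": 0,"tz": 0.06,"wx": 0,"wy": 0,"wz": 0},
  {"gripper": -1,"tx": 0,"ty": 0,"tz": 0,"wx": 0,"wy": 0,"wz": 0},
])

```text
time_s: 13.53
eef_pos: [638.2, -40.2, 236.7]
orientation: [2.303, -2.136, 0.0]
wrist_force: [1.0, -1.1, 1.3]
finger_gap: -0.001
finger_force: 0.6
```

Emit:
play_rows([
  {"gripper": -1,"tx": 0,"ty": 0,"tz": 0.06,"wx": 0,"wy": 0,"wz": 0},
  {"gripper": -1,"tx": 0,"ty": 0,"tz": 0,"wx": 0,"wy": 0,"wz": 0},
])

```text
time_s: 13.7
eef_pos: [638.2, -40.2, 236.1]
orientation: [-2.303, 2.136, -0.001]
wrist_force: [-1.5, -1.7, 8.4]
finger_gap: -0.001
finger_force: 4.3
```

Emit:
play_rows([
  {"gripper": -1,"tx": 0,"ty": 0,"tz": 0.06,"wx": 0,"wy": 0,"wz": 0},
  {"gripper": -1,"tx": 0,"ty": 0,"tz": 0,"wx": 0,"wy": 0,"wz": 0},
  {"gripper": -1,"tx": 0,"ty": 0,"tz": 0,"wx": 0,"wy": 0,"wz": 0},
])

```text
time_s: 13.95
eef_pos: [638.3, -40.2, 236.0]
orientation: [-2.303, 2.136, -0.003]
wrist_force: [-6.3, -1.7, 18.5]
finger_gap: -0.001
finger_force: 9.4
```

Emit:
play_rows([
  {"gripper": -1,"tx": 0,"ty": 0,"tz": -0.3,"wx": 0,"wy": 0,"wz": 0},
  {"gripper": -1,"tx": 0,"ty": 0,"tz": -0.7,"wx": 0,"wy": 0,"wz": 0},
  {"gripper": -1,"tx": 0,"ty": 0,"tz": -0.4,"wx": 0,"wy": 0,"wz": 0},
  {"gripper": -1,"tx": 0.6,"ty": 0,"tz": 0,"wx": 0,"wy": 0,"wz": 0},
  {"gripper": -0.2,"tx": 0.9,"ty": 0,"tz": 0,"wx": 0,"wy": 0,"wz": 0},
  {"gripper": 0,"tx": 0.8,"ty": 0,"tz": 0,"wx": 0,"wy": 0,"wz": 0},
  {"gripper": 0,"tx": 0.5,"ty": 0,"tz": 0,"wx": 0,"wy": 0,"wz": 0},
  {"gripper": 0,"tx": 0,"ty": 0,"tz": 0.3,"wx": 0,"wy": 0,"wz": 0},
  {"gripper": 0,"tx": 0,"ty": 0,"tz": 0.5,"wx": 0,"wy": 0,"wz": 0},
  {"gripper": 0,"tx": 0,"ty": 0,"tz": 0,"wx": 0,"wy": 0,"wz": 0},
])

```text
time_s: 14.78
eef_pos: [642.2, -109.6, 245.9]
orientation: [2.302, -2.136, -0.006]
wrist_force: [-0.5, 0.0, -0.4]
finger_gap: 0.5
finger_force: 0.0
```

```bash
python3 - <<'E'
from h import *
s,d,P=wrist()
fit("grip",box(P,600,690,-200,-60,90,106))
plan([643.5,-111.5,102.5],down(np.radians(184.4)),8,s)
E
```

```text
14.7833 [ 642.2 -109.6  245.9] [ 2.302 -2.136 -0.006] [-0.5  0.  -0.4] 0.5001138343593341 0.0 [-0.28  0.55  0.22  1.24  0.   -1.93]
grip 2768 [ 645.1 -122.   100.3] ang -85.27 [array([ 644.89, -119.25]), array([24.01, 98.69]), np.float64(4.27)]
N 8 t [ 0.011 -0.007  0.717] w [ 0.004  0.002 -0.002]
```

Emit:
play_rows([
  {"gripper": 0,"tx": 0.08,"ty": -0.05,"tz": 0.5,"wx": 0,"wy": 0,"wz": 0},
  {"gripper": 0,"tx": 0,"ty": 0,"tz": 1,"wx": 0,"wy": 0,"wz": 0},
  {"gripper": 0,"tx": 0,"ty": 0,"tz": 1,"wx": 0,"wy": 0,"wz": 0},
  {"gripper": 0,"tx": 0,"ty": 0,"tz": 1,"wx": 0,"wy": 0,"wz": 0},
  {"gripper": 0,"tx": 0,"ty": 0,"tz": 1,"wx": 0,"wy": 0,"wz": 0},
  {"gripper": 0,"tx": 0,"ty": 0,"tz": 0.8,"wx": 0,"wy": 0,"wz": 0},
  {"gripper": 0,"tx": 0,"ty": 0,"tz": 0.4,"wx": 0,"wy": 0,"wz": 0},
  {"gripper": 0,"tx": 0,"ty": 0,"tz": 0,"wx": 0,"wy": 0,"wz": 0},
  {"gripper": 0,"tx": 0,"ty": 0,"tz": 0,"wx": 0,"wy": 0,"wz": 0},
])

```text
time_s: 15.58
eef_pos: [645.0, -111.5, 106.9]
orientation: [-2.304, 2.136, 0.0]
wrist_force: [0.7, -0.2, 1.2]
finger_gap: 0.499
finger_force: 0.0
```

Emit:
play_rows([
  {"gripper": -1,"tx": 0,"ty": 0,"tz": 0,"wx": 0,"wy": 0,"wz": 0},
  {"gripper": -1,"tx": 0,"ty": 0,"tz": 0,"wx": 0,"wy": 0,"wz": 0},
  {"gripper": -1,"tx": 0,"ty": 0,"tz": 0,"wx": 0,"wy": 0,"wz": 0},
  {"gripper": -1,"tx": 0,"ty": 0,"tz": 0,"wx": 0,"wy": 0,"wz": 0},
  {"gripper": -1,"tx": 0,"ty": 0,"tz": 0,"wx": 0,"wy": 0,"wz": 0},
], squeeze=50)

```text
time_s: 16.0
eef_pos: [644.7, -112.2, 108.3]
orientation: [2.303, -2.136, 0.002]
wrist_force: [-5.0, -0.6, 5.7]
finger_gap: 0.265
finger_force: 51.8
```

Emit:
play_rows([
  {"gripper": 0,"tx": 0,"ty": 0,"tz": 0,"wx": 0,"wy": 0,"wz": 0},
  {"gripper": 0,"tx": 0,"ty": 0,"tz": 0,"wx": 0,"wy": 0,"wz": 0},
  {"gripper": 0,"tx": 0,"ty": 0.04,"tz": 0.1,"wx": 0,"wy": 0,"wz": 0},
  {"gripper": 0,"tx": 0,"ty": 0,"tz": 0.07,"wx": 0,"wy": 0,"wz": 0},
  {"gripper": 0,"tx": 0,"ty": 0,"tz": 0,"wx": 0,"wy": 0,"wz": 0},
  {"gripper": 0,"tx": 0,"ty": 0,"tz": 0,"wx": 0,"wy": 0,"wz": 0},
])

```text
time_s: 16.5
eef_pos: [643.7, -111.8, 101.8]
orientation: [2.303, -2.136, -0.0]
wrist_force: [-0.2, 0.6, -0.7]
finger_gap: 0.503
finger_force: 0.0
```

Emit:
play_rows([
  {"gripper": -1,"tx": 0,"ty": 0,"tz": 0,"wx": 0,"wy": 0,"wz": 0},
  {"gripper": -1,"tx": 0,"ty": 0,"tz": 0,"wx": 0,"wy": 0,"wz": 0},
  {"gripper": -1,"tx": 0,"ty": 0,"tz": 0,"wx": 0,"wy": 0,"wz": 0},
  {"gripper": -1,"tx": 0,"ty": 0,"tz": 0,"wx": 0,"wy": 0,"wz": 0},
])

```text
time_s: 16.83
eef_pos: [644.0, -111.9, 102.3]
orientation: [-2.303, 2.136, -0.001]
wrist_force: [0.2, 0.8, 2.3]
finger_gap: 0.27
finger_force: 50.2
```

Emit:
play_rows([
  {"gripper": -1,"tx": 0.15,"ty": 0,"tz": 0,"wx": 0,"wy": 0,"wz": 0},
  {"gripper": -1,"tx": 0.3,"ty": 0,"tz": 0,"wx": 0,"wy": 0,"wz": 0},
  {"gripper": -1,"tx": 0.4,"ty": 0,"tz": 0,"wx": 0,"wy": 0,"wz": 0},
  {"gripper": -1,"tx": 0.5,"ty": 0,"tz": 0,"wx": 0,"wy": 0,"wz": 0},
  {"gripper": -1,"tx": 0.5,"ty": 0,"tz": 0,"wx": 0,"wy": 0,"wz": 0},
  {"gripper": -1,"tx": 0.5,"ty": 0,"tz": 0,"wx": 0,"wy": 0,"wz": 0},
  {"gripper": -1,"tx": 0.5,"ty": 0,"tz": 0,"wx": 0,"wy": 0,"wz": 0},
  {"gripper": -1,"tx": 0.5,"ty": 0,"tz": 0,"wx": 0,"wy": 0,"wz": 0},
  {"gripper": -1,"tx": 0.4,"ty": 0,"tz": 0,"wx": 0,"wy": 0,"wz": 0},
  {"gripper": -1,"tx": 0.2,"ty": 0,"tz": 0,"wx": 0,"wy": 0,"wz": 0},
  {"gripper": -1,"tx": 0,"ty": 0,"tz": -0.5,"wx": 0,"wy": 0,"wz": 0},
  {"gripper": -1,"tx": 0,"ty": 0,"tz": -1,"wx": 0,"wy": 0,"wz": 0},
])

```text
time_s: 17.83
eef_pos: [648.7, -211.7, 136.0]
orientation: [2.299, -2.136, -0.009]
wrist_force: [-0.2, 0.5, -3.5]
finger_gap: 0.271
finger_force: 49.5
```

Emit:
play_rows([
  {"gripper": -1,"tx": 0,"ty": 0,"tz": -0.8,"wx": 0,"wy": 0,"wz": 0},
  {"gripper": -1,"tx": 0,"ty": 0,"tz": 0,"wx": 0,"wy": 0,"wz": 0},
])

```text
time_s: 18.0
eef_pos: [652.8, -212.9, 163.2]
orientation: [-2.302, 2.137, -0.009]
wrist_force: [1.3, -1.0, -2.4]
finger_gap: 0.271
finger_force: 49.8
```

```bash
python3 - <<'E'
from h import *
s,d,P=wrist()
q=box(P,600,720,-300,-60,s["eef_pos"][2]-12,s["eef_pos"][2]+2);fit("grip",q)
d=get_image("top");P=cloud(d)
q=box(P,560,720,-90,10,200,235);print(len(q));fit("bar",q) if len(q)>5 else 0
plan([415.7,-290,145],down(np.radians(184.4)),11,s)
E
```

```text
18.0 [ 652.8 -212.9  163.2] [-2.302  2.137 -0.009] [ 1.3 -1.  -2.4] 0.27139667081711544 49.815725684165955 [-0.42  0.65  0.18  1.1  -0.   -2.07]
grip 10994 [ 654.3 -227.2  161. ] ang -85.83 [array([ 654.42, -221.09]), array([48.43, 97.12]), np.float64(20.23)]
221
bar 221 [637.3 -40.  211.6] ang 4.2 [array([639.44, -40.08]), array([85.13, 19.81]), np.float64(4.44)]
N 11 t [0.214 0.881 0.065] w [-0.003 -0.003 -0.002]
```

Emit:
play_rows([
  {"gripper": -1,"tx": 0.11,"ty": 0.44,"tz": 0,"wx": 0,"wy": 0,"wz": 0},
  {"gripper": -1,"tx": 0.22,"ty": 0.9,"tz": 0,"wx": 0,"wy": 0,"wz": 0},
  {"gripper": -1,"tx": 0.22,"ty": 0.9,"tz": 0,"wx": 0,"wy": 0,"wz": 0},
  {"gripper": -1,"tx": 0.22,"ty": 0.9,"tz": 0,"wx": 0,"wy": 0,"wz": 0},
  {"gripper": -1,"tx": 0.22,"ty": 0.9,"tz": 0,"wx": 0,"wy": 0,"wz": 0},
  {"gripper": -1,"tx": 0.22,"ty": 0.9,"tz": 0,"wx": 0,"wy": 0,"wz": 0},
  {"gripper": -1,"tx": 0.22,"ty": 0.9,"tz": 0,"wx": 0,"wy": 0,"wz": 0},
  {"gripper": -1,"tx": 0.22,"ty": 0.9,"tz": 0,"wx": 0,"wy": 0,"wz": 0},
  {"gripper": -1,"tx": 0.22,"ty": 0.9,"tz": 0,"wx": 0,"wy": 0,"wz": 0},
  {"gripper": -1,"tx": 0.22,"ty": 0.9,"tz": 0,"wx": 0,"wy": 0,"wz": 0},
  {"gripper": -1,"tx": 0.22,"ty": 0.9,"tz": 0,"wx": 0,"wy": 0,"wz": 0},
  {"gripper": -1,"tx": 0.06,"ty": 0.26,"tz": 0,"wx": 0,"wy": 0,"wz": 0},
])

```text
time_s: 19.1
eef_pos: [410.1, -287.7, 157.8]
orientation: [2.3, -2.138, -0.006]
wrist_force: [0.5, -1.0, -3.4]
finger_gap: 0.269
finger_force: 49.8
```

Emit:
play_rows([
  {"gripper": -1,"tx": 0,"ty": 0,"tz": 0.5,"wx": 0,"wy": 0,"wz": 0},
  {"gripper": -1,"tx": 0,"ty": 0,"tz": 1,"wx": 0,"wy": 0,"wz": 0},
  {"gripper": -1,"tx": 0,"ty": 0,"tz": 1,"wx": 0,"wy": 0,"wz": 0},
  {"gripper": -1,"tx": 0,"ty": 0,"tz": 1,"wx": 0,"wy": 0,"wz": 0},
  {"gripper": -1,"tx": 0,"ty": 0,"tz": 0.8,"wx": 0,"wy": 0,"wz": 0},
  {"gripper": -1,"tx": 0,"ty": 0,"tz": 0.5,"wx": 0,"wy": 0,"wz": 0},
  {"gripper": -1,"tx": 0,"ty": 0,"tz": 0.2,"wx": 0,"wy": 0,"wz": 0},
  {"gripper": -1,"tx": 0,"ty": 0,"tz": 0,"wx": 0,"wy": 0,"wz": 0},
])

```text
time_s: 19.77
eef_pos: [412.7, -286.8, 33.2]
orientation: [2.303, -2.136, -0.005]
wrist_force: [0.6, -0.1, -1.5]
finger_gap: 0.271
finger_force: 50.0
```

Emit:
play_rows([
  {"gripper": -1,"tx": 0,"ty": 0,"tz": 0.04,"wx": 0,"wy": 0,"wz": 0},
  {"gripper": -1,"tx": 0,"ty": 0,"tz": 0.04,"wx": 0,"wy": 0,"wz": 0},
  {"gripper": -1,"tx": 0,"ty": 0,"tz": 0,"wx": 0,"wy": 0,"wz": 0},
])

```text
time_s: 20.02
eef_pos: [413.9, -287.8, 32.5]
orientation: [2.303, -2.136, 0.0]
wrist_force: [0.4, -0.1, -2.0]
finger_gap: 0.266
finger_force: 50.0
```

Emit:
play_rows([
  {"gripper": -0.2,"tx": 0,"ty": 0,"tz": 0,"wx": 0,"wy": 0,"wz": 0},
  {"gripper": 0,"tx": 0,"ty": 0,"tz": 0,"wx": 0,"wy": 0,"wz": 0},
  {"gripper": 0,"tx": 0,"ty": 0,"tz": 0,"wx": 0,"wy": 0,"wz": 0},
  {"gripper": 0.2,"tx": 0,"ty": 0,"tz": -0.3,"wx": 0,"wy": 0,"wz": 0},
  {"gripper": 0.2,"tx": 0,"ty": 0,"tz": -0.8,"wx": 0,"wy": 0,"wz": 0},
  {"gripper": 1,"tx": 0,"ty": 0,"tz": -1,"wx": 0,"wy": 0,"wz": 0},
  {"gripper": 1,"tx": 0,"ty": 0,"tz": -1,"wx": 0,"wy": 0,"wz": 0},
  {"gripper": 1,"tx": 0,"ty": 0,"tz": -1,"wx": 0,"wy": 0,"wz": 0},
  {"gripper": 1,"tx": 0,"ty": 0,"tz": -1,"wx": 0,"wy": 0,"wz": 0},
  {"gripper": 1,"tx": 0,"ty": 0,"tz": -1,"wx": 0,"wy": 0,"wz": 0},
  {"gripper": 1,"tx": 0,"ty": 0,"tz": -0.5,"wx": 0,"wy": 0,"wz": 0},
  {"gripper": 1,"tx": 0,"ty": 0,"tz": 0,"wx": 0,"wy": 0,"wz": 0},
])

```text
time_s: 21.02
eef_pos: [415.1, -288.8, 201.2]
orientation: [2.303, -2.136, 0.009]
wrist_force: [0.6, 0.1, 0.2]
finger_gap: 0.997
finger_force: 0.0
```

```bash
python3 - <<'E'
from h import *
s,d,P=wrist()
fit("grip",box(P,380,450,-380,-230,15,40));fit("plate",box(P,330,480,-240,-140,3.5,15))
d=get_image("top");P=cloud(d);np.save("top2.npy",P)
fit("gripT",box(P,380,450,-380,-230,15,40))
q=box(P,345,425,290,375,66,90);fit("cup",q);print(cv2.minEnclosingCircle(q[:,:2].astype(np.float32)))
d=get_image("scene");P=cloud(d)
q=box(P,340,430,280,380,60,90);fit("cupS",q);print(cv2.minEnclosingCircle(q[:,:2].astype(np.float32)))
E
```

```text
21.0167 [ 415.1 -288.8  201.2] [ 2.303 -2.136  0.009] [0.6 0.1 0.2] 0.9973751990175168 0.0 [-0.75  0.29 -0.31  0.97  0.   -2.4 ]
grip 2305 [ 415.2 -297.4   30.3] ang -86.08 [array([ 414.6 , -294.94]), array([23.82, 98.97]), np.float64(3.8)]
plate 3965 [ 408.7 -201.6    6.6] ang -51.39 [array([ 409.3, -190. ]), array([111.36,  99.96]), np.float64(0.02)]
gripT 129 [ 412.1 -265.    30. ] ang -72.78 [array([ 411.78, -273.26]), array([24.33, 62.8 ]), np.float64(3.93)]
cup 117 [384.3 334.1  77.9] ang 82.32 [array([384.98, 332.63]), array([63.02, 67.19]), np.float64(0.49)]
((383.58807373046875, 332.59515380859375), 33.92122268676758)
cupS 161 [388.9 330.4  71.6] ang -14.46 [array([388.12, 330.68]), array([69.6 , 66.22]), np.float64(13.93)]
((387.5768127441406, 329.2940979003906), 36.98377990722656)
```

Gauge lies flat (plate at 6.6 mm, grip at 30.3 mm). The cup is at about (385.5, 331.5). I'll fit a rough arm model from the logged poses to check that a side grasp of the cup and the pour are reachable.

```bash
python3 - <<'E'
from h import *
s=read_state();q=s["qpos"];print(np.round(q,4))
D=[(.291,-.153,1.127,525.,256.3),(.28,-.25,1.04,508.1,228.3),(.65,.16,1.08,682,154.4),(.54,.27,1.30,653.4,271.9),(.65,0,.93,654.9,102.2),(.55,.22,1.24,651.5,245.9),(.65,.18,1.1,686.7,163.2),(q[1],q[2],q[3],np.hypot(*s["eef_pos"][:2]),s["eef_pos"][2])]
D=np.array(D)
def f(x):
    a,L1,L2,b,c1,c2=x;e=D[:,0]+c1;g=D[:,0]-D[:,1]+c2
    return np.r_[a+L1*np.sin(e)+L2*np.cos(g)-D[:,3],b+L1*np.cos(e)-L2*np.sin(g)-D[:,4]]
r=least_squares(f,[0,350,350,0,0,0]);print(r.x.round(3),f(r.x).round(1))
E
```

```text
[-0.7525  0.2935 -0.3122  0.9656  0.     -2.3986]
[ 5.39700e+00  5.10892e+02  3.85901e+02 -1.24504e+02  3.00000e-03
 -1.62000e-01] [-0.7  0.2 -0.7 -0.2  1.9  2.9 -3.  -0.3  0.6 -1.3  2.3 -0.9 -2.1 -0.5
  0.8  1. ]
```

```bash
cat >> h.py <<'E'
def pose(al,p,roll=0):
    """tool z at azimuth al, p below level (deg); tool y level, then roll about tool z"""
    a,p=np.radians([al,p]);z=np.array([np.cos(p)*np.cos(a),np.cos(p)*np.sin(a),-np.sin(p)]);y=np.array([-np.sin(a),np.cos(a),0])
    return np.stack([np.cross(y,z),y,z],1)@R.from_rotvec([0,0,np.radians(roll)]).as_matrix()
def path(t,w,N,s,k=4):
    p=np.array(s["eef_pos"]);Q=R.from_rotvec(s["orientation"])
    for i in range(N):
        p=p+Q.apply(t);Q=Q*R.from_rotvec(w)
        if i%k==k-1:
            z=Q.as_matrix()[:,2];c=p-275*z;print(i+1,p.round(),"z",z.round(2),"wrist r",np.hypot(c[0],c[1]).round(),c.round())
    return dict(s,eef_pos=p,orientation=Q.as_rotvec())
E
python3 - <<'E'
from h import *
s=st()
N=18;t,w=plan([440,20,330],pose(-20,55),N,s);s2=path(t,w,N,s)
N=18;t,w=plan([318,320,210],pose(10,25),N,s2);path(t,w,N,s2)
E
```

```text
21.1667 [ 413.6 -287.4  197.2] [-2.303e+00  2.136e+00  1.000e-03] [ 0.1 -0.3 -0.4] 0.998787471548899 0.0 [-0.75  0.29 -0.31  0.97  0.   -2.4 ]
N 18 t [-0.66   0.494 -0.177] w [ 0.281 -0.181  0.89 ]
4 [ 369. -218.  215.] z [ 0.14  0.07 -0.99] wrist r 406.0 [ 330. -237.  487.]
8 [ 355. -139.  237.] z [ 0.3   0.07 -0.95] wrist r 315.0 [ 273. -157.  499.]
12 [371. -62. 266.] z [ 0.43 -0.   -0.9 ] wrist r 259.0 [252. -62. 514.]
16 [413.  -1. 306.] z [ 0.52 -0.12 -0.85] wrist r 272.0 [270.  33. 538.]
N 18 t [ 0.441  0.63  -0.075] w [-0.188 -0.237 -0.158]
4 [421.  92. 310.] z [ 0.65 -0.14 -0.75] wrist r 275.0 [243. 130. 515.]
8 [397. 162. 286.] z [ 0.74 -0.06 -0.66] wrist r 263.0 [193. 179. 469.]
12 [368. 228. 259.] z [ 0.82  0.02 -0.57] wrist r 265.0 [143. 223. 417.]
16 [336. 290. 228.] z [ 0.87  0.11 -0.47] wrist r 277.0 [ 95. 260. 358.]
```

Emit:
play_rows([
  {"gripper": 1,"tx": -0.66,"ty": 0.494,"tz": -0.177,"wx": 0.281,"wy": -0.181,"wz": 0.89},
  {"gripper": 1,"tx": -0.66,"ty": 0.494,"tz": -0.177,"wx": 0.281,"wy": -0.181,"wz": 0.89},
  {"gripper": 1,"tx": -0.66,"ty": 0.494,"tz": -0.177,"wx": 0.281,"wy": -0.181,"wz": 0.89},
  {"gripper": 1,"tx": -0.66,"ty": 0.494,"tz": -0.177,"wx": 0.281,"wy": -0.181,"wz": 0.89},
  {"gripper": 1,"tx": -0.66,"ty": 0.494,"tz": -0.177,"wx": 0.281,"wy": -0.181,"wz": 0.89},
  {"gripper": 1,"tx": -0.66,"ty": 0.494,"tz": -0.177,"wx": 0.281,"wy": -0.181,"wz": 0.89},
  {"gripper": 1,"tx": -0.66,"ty": 0.494,"tz": -0.177,"wx": 0.281,"wy": -0.181,"wz": 0.89},
  {"gripper": 1,"tx": -0.66,"ty": 0.494,"tz": -0.177,"wx": 0.281,"wy": -0.181,"wz": 0.89},
  {"gripper": 1,"tx": -0.66,"ty": 0.494,"tz": -0.177,"wx": 0.281,"wy": -0.181,"wz": 0.89},
])

```text
time_s: 21.92
eef_pos: [355.4, -117.7, 242.2]
orientation: [-0.917, 2.643, -0.082]
wrist_force: [0.6, -0.1, 0.5]
finger_gap: 1.002
finger_force: 0.0
```

Emit:
play_rows([
  {"gripper": 1,"tx": -0.66,"ty": 0.494,"tz": -0.177,"wx": 0.281,"wy": -0.181,"wz": 0.89},
  {"gripper": 1,"tx": -0.66,"ty": 0.494,"tz": -0.177,"wx": 0.281,"wy": -0.181,"wz": 0.89},
  {"gripper": 1,"tx": -0.66,"ty": 0.494,"tz": -0.177,"wx": 0.281,"wy": -0.181,"wz": 0.89},
  {"gripper": 1,"tx": -0.66,"ty": 0.494,"tz": -0.177,"wx": 0.281,"wy": -0.181,"wz": 0.89},
  {"gripper": 1,"tx": -0.66,"ty": 0.494,"tz": -0.177,"wx": 0.281,"wy": -0.181,"wz": 0.89},
  {"gripper": 1,"tx": -0.66,"ty": 0.494,"tz": -0.177,"wx": 0.281,"wy": -0.181,"wz": 0.89},
  {"gripper": 1,"tx": -0.66,"ty": 0.494,"tz": -0.177,"wx": 0.281,"wy": -0.181,"wz": 0.89},
  {"gripper": 1,"tx": -0.66,"ty": 0.494,"tz": -0.177,"wx": 0.281,"wy": -0.181,"wz": 0.89},
  {"gripper": 1,"tx": -0.66,"ty": 0.494,"tz": -0.177,"wx": 0.281,"wy": -0.181,"wz": 0.89},
  {"gripper": 1,"tx": 0,"ty": 0,"tz": 0,"wx": 0,"wy": 0,"wz": 0},
])

```text
time_s: 22.75
eef_pos: [436.9, 18.2, 325.8]
orientation: [0.387, 2.514, -0.137]
wrist_force: [0.4, 0.2, -0.3]
finger_gap: 1.004
finger_force: 0.0
```

```bash
python3 - <<'E'
from h import *
s=st();print(R.from_rotvec(s["orientation"]).as_matrix().round(2))
q=s["qpos"];g=q[1]-q[2]-.162;c=np.array([5.4+511*np.sin(q[1])+386*np.cos(g),511*np.cos(q[1])-386*np.sin(g)]);z=R.from_rotvec(s["orientation"]).as_matrix()[:,2]
p=np.array(s["eef_pos"])
for L in(200,225,250,275,300):
    k=p-L*z;print(L,np.hypot(*k[:2]).round(),c[0].round(),(k[2]-(L-124.5)).round(),c[1].round())
N=18;t,w=plan([318,320,210],pose(10,25),N,s);path(t,w,N,s,9)
E
```

```text
22.75 [436.9  18.2 325.8] [ 0.387  2.514 -0.137] [ 0.4  0.2 -0.3] 1.0039081301819233 0.0 [-0.   -0.33 -0.76  0.56 -0.18  0.25]
[[-0.79  0.3   0.54]
 [ 0.24  0.95 -0.18]
 [-0.57 -0.01 -0.82]]
200 334.0 213.0 415.0 379.0
225 321.0 213.0 411.0 379.0
250 309.0 213.0 406.0 379.0
275 297.0 213.0 402.0 379.0
300 285.0 213.0 397.0 379.0
N 18 t [ 0.417  0.643 -0.067] w [-0.177 -0.242 -0.142]
9 [388. 177. 277.] z [ 0.76 -0.03 -0.65] wrist r 258.0 [178. 186. 455.]
18 [318. 320. 210.] z [ 0.89  0.16 -0.42] wrist r 286.0 [ 73. 277. 326.]
```

```bash
cat > fk.py <<'E'
from h import *
D=np.array([(.291,-.153,1.127,525.,256.3),(.28,-.25,1.04,508.1,228.3),(.65,.16,1.08,682,154.4),(.54,.27,1.30,653.4,271.9),(.65,0,.93,654.9,102.2),(.55,.22,1.24,651.5,245.9),(.65,.18,1.1,686.7,163.2),(.2935,-.3122,.9656,505.5,201.2)])
def fk(x,q):
    a,L1,L2,h,c2,o,d,Lt=x;g=q[1]-q[2]+c2;th=q[1]-q[2]+q[3]
    r=a+L1*np.sin(q[1])+L2*np.cos(g)+d*np.cos(th)+Lt*np.cos(th)*np.cos(q[4]);y=o+Lt*np.sin(q[4]);z=h+L1*np.cos(q[1])-L2*np.sin(g)-d*np.sin(th)-Lt*np.sin(th)*np.cos(q[4])
    c,s=np.cos(q[0]),np.sin(q[0])
    zt=np.array([np.cos(th)*np.cos(q[4]),np.sin(q[4]),-np.sin(th)*np.cos(q[4])])
    Rz=np.array([[c,-s,0],[s,c,0],[0,0,1]]);return Rz@[r,y,z],Rz@zt
EX=[]  # (q,tcp)
def fitfk(EX):
    def f(x):
        e=[]
        for q2,q3,q4,r,z in D:
            p,_=fk(x,[0,q2,q3,1.5708-q2+q3,0]);e+=[np.hypot(p[0],p[1])-r,p[2]-z]
        for q,t in EX:e+=list(fk(x,q)[0]-t)
        return np.r_[e,(x[0])*.05,x[6]*.01]
    r=least_squares(f,[0,510,386,280,-.16,73,100,304]);return r.x,f(r.x)
def reach(x,pos,zt,q0):
    """joints 1-5 reaching pos with tool axis zt"""
    r=least_squares(lambda q:np.r_[fk(x,q)[0]-pos,300*(fk(x,q)[1]-zt)],q0);return r.x,np.abs(r.fun).max()
E
cat > u.py <<'E'
from fk import *
s=read_state();EX=[(np.array(s["qpos"]),np.array(s["eef_pos"])),(np.array([-.7525,.2935,-.3122,.9656,0]),np.array([415.1,-288.8,201.2]))]
x,e=fitfk(EX);print(x.round(3),np.abs(e).max().round(1),e[-8:].round(1));print(fk(x,s["qpos"])[1],R.from_rotvec(s["orientation"]).as_matrix()[:,2])
np.save("fk.npy",x)
for al in(-20,-5,10,25):
  for p in(20,30,40):
    z=pose(al,p)[:,2]
    for nm,pt in(("grasp",[385.5,331.5,47]),("pre",np.array([385.5,331.5,47])-75*z)):
        q,er=reach(x,np.array(pt)-6*z,z,[1,-.6,-1.1,.5,-.5]);print(al,p,nm,q.round(2),er.round(1))
for al in(-10,0,10):
  for p in(0,10):
    z=pose(al,p)[:,2];q,er=reach(x,np.array([632,25,262])-6*z,z,[0,-.2,-.8,.2,0.]);print("pour",al,p,q.round(2),er.round(1))
E
python3 u.py
```

```text
[ 9.32300e+00  5.12108e+02  3.78595e+02  2.93167e+02 -1.61000e-01
  7.26630e+01  1.23538e+02  2.97544e+02] 3.1 [-0.3  0.   1.  -1.1  0.7 -1.7  0.5  1.2]
[ 0.53751334 -0.18202111 -0.82337581] [ 0.53751334 -0.18202111 -0.82337581]
-20 20 grasp [ 1.14  0.8  -0.84 -0.29 -1.21] 0.0
-20 20 pre [ 1.3   0.77 -0.67  0.34 -1.21] 0.0
-20 30 grasp [ 1.09  0.68 -0.84 -0.18 -1.03] 0.0
-20 30 pre [ 1.24  0.62 -0.73  0.25 -1.05] 0.0
-20 40 grasp [ 1.02  0.58 -0.83 -0.07 -0.85] 0.0
-20 40 pre [ 1.15  0.49 -0.75  0.25 -0.87] 0.0
-5 20 grasp [ 1.1   0.98 -1.19 -1.4  -1.06] 0.0
-5 20 pre [ 1.28  0.78 -1.14 -0.85 -1.17] 0.0
-5 30 grasp [ 1.04  0.74 -1.15 -0.96 -0.9 ] 0.0
-5 30 pre [ 1.21  0.56 -1.11 -0.54 -0.99] 0.0
-5 40 grasp [ 0.97  0.56 -1.09 -0.61 -0.73] 0.0
-5 40 pre [ 1.11  0.39 -1.05 -0.28 -0.79] 0.0
10 20 grasp [ 0.97  1.37 -1.41 -2.3  -0.74] 0.0
10 20 pre [ 1.17  1.41 -1.54 -2.36 -0.91] 0.0
10 30 grasp [ 0.92  0.98 -1.4  -1.72 -0.63] 0.0
10 30 pre [ 1.09  0.83 -1.47 -1.55 -0.75] 0.0
10 40 grasp [ 0.86  0.64 -1.3  -1.11 -0.5 ] 0.0
10 40 pre [ 0.98  0.4  -1.33 -0.85 -0.59] 0.0
25 20 grasp [ 0.73  1.92 -1.59 -3.14 -0.27] 0.0
25 20 pre [ 0.9   2.68 -1.73 -4.1  -0.47] 21.6
25 30 grasp [ 0.7   1.48 -1.62 -2.55 -0.23] 0.0
25 30 pre [ 0.88  1.3  -1.73 -2.39 -0.42] 18.2
25 40 grasp [ 0.68  0.79 -1.45 -1.53 -0.18] 0.0
25 40 pre [ 0.74  1.44 -1.89 -2.61 -0.23] 0.0
pour -10 0 [ 0.02  1.03 -1.38 -2.41 -0.19] 0.0
pour -10 10 [ 0.01  0.65 -1.36 -1.83 -0.18] 0.0
pour 0 0 [-0.15  1.08 -1.42 -2.5   0.15] 0.0
pour 0 10 [-0.14  0.67 -1.39 -1.89  0.14] 0.0
pour 10 0 [-0.3   1.06 -1.41 -2.47  0.48] 0.0
pour 10 10 [-0.3   0.65 -1.38 -1.83  0.46] 0.0
```

```bash
cat >> fk.py <<'E'
LO=np.array([-2.52,-.91,-1.3,-1.96,-1.52,-3.14]);HI=np.array([2.52,1.74,1.37,2.02,1.47,3.14])
def q6of(q,Rm):
    th=q[1]-q[2]+q[3];y0=np.array([-np.cos(th)*np.sin(q[4]),np.cos(q[4]),np.sin(th)*np.sin(q[4])]);z0=np.array([np.cos(th)*np.cos(q[4]),np.sin(q[4]),-np.sin(th)*np.cos(q[4])])
    B=R.from_euler("z",q[0]).as_matrix()@np.stack([np.cross(y0,z0),y0,z0],1);M=B.T@Rm;return np.arctan2(M[1,0],M[0,0])
def full(x,pos,Rm,q0):
    q,e=reach(x,np.array(pos),Rm[:,2],q0);q=np.r_[q,q6of(q,Rm)];return q,e,np.minimum(q-LO,HI-q).min()
E
python3 - <<'E'
from fk import *
x=np.load("fk.npy");s=read_state();print("q6 check",q6of(s["qpos"],R.from_rotvec(s["orientation"]).as_matrix()),s["qpos"][5])
G=pose(-20,30);q,e,m=full(x,np.array([385.5,331.5,47])-6*G[:,2],G,[1,.7,-.8,-.2,-1]);print("grasp",q.round(2),e.round(1),m.round(2))
cup=G.T@[0,0,1]
for al in(-110,-95,-80,-65,-50):
  for p in(0,10,20):
    for roll in(-150,-135,135,150):
      M=pose(al,p,roll);a=M@cup;q,e,m=full(x,np.array([632,39,262])-6*M[:,2],M,[-.1,.7,-.7,-.2,-1])
      if e<1 and m>.05:print(al,p,roll,q.round(2),"m",m.round(2),"axis",a.round(2),np.degrees(np.arccos(a[2])).round())
E
```

```text
q6 check 0.2505177935846205 0.2505177935846205
grasp [ 1.09  0.68 -0.84 -0.18 -1.03  1.31] 0.0 0.46
-80 10 -150 [ 0.41  0.98  0.3   1.82 -1.28 -0.1 ] m 0.2 axis [ 0.32  0.69 -0.65] 131.0
-80 10 -135 [ 0.41  0.98  0.3   1.82 -1.28  0.16] m 0.2 axis [ 0.5   0.7  -0.52] 121.0
-80 10 135 [ 0.41  0.98  0.3   1.82 -1.28 -1.41] m 0.2 axis [-0.71  0.48 -0.52] 121.0
-80 10 150 [ 0.41  0.98  0.3   1.82 -1.28 -1.14] m 0.2 axis [-0.53  0.54 -0.65] 131.0
-80 20 -150 [ 0.39  0.82  0.2   1.48 -1.16 -0.47] m 0.36 axis [ 0.3   0.79 -0.53] 122.0
-80 20 -135 [ 0.39  0.82  0.2   1.48 -1.16 -0.21] m 0.36 axis [ 0.49  0.78 -0.4 ] 114.0
-80 20 135 [ 0.39  0.82  0.2   1.48 -1.16 -1.78] m 0.36 axis [-0.72  0.56 -0.4 ] 114.0
-80 20 150 [ 0.39  0.82  0.2   1.48 -1.16 -1.52] m 0.36 axis [-0.55  0.64 -0.53] 122.0
-65 10 -150 [ 0.43  0.64 -0.31  0.57 -1.4  -1.1 ] m 0.12 axis [ 0.13  0.75 -0.65] 131.0
-65 10 -135 [ 0.43  0.64 -0.31  0.57 -1.4  -0.84] m 0.12 axis [ 0.3   0.8  -0.52] 121.0
-65 10 135 [ 0.43  0.64 -0.31  0.57 -1.4  -2.41] m 0.12 axis [-0.81  0.28 -0.52] 121.0
-65 10 150 [ 0.43  0.64 -0.31  0.57 -1.4 
[... 563 characters left out ...]
.0
-50 0 135 [ 0.41  0.83 -0.91 -1.73 -1.29  2.36] m 0.23 axis [-0.79 -0.01 -0.61] 128.0
-50 0 150 [ 0.41  0.83 -0.91 -1.73 -1.29  2.62] m 0.23 axis [-0.65  0.1  -0.75] 139.0
-50 10 -150 [ 0.41  0.54 -0.84 -0.82 -1.23 -2.09] m 0.29 axis [-0.07  0.76 -0.65] 131.0
-50 10 -135 [ 0.41  0.54 -0.84 -0.82 -1.23 -1.83] m 0.29 axis [ 0.08  0.85 -0.52] 121.0
-50 10 135 [ 0.41  0.54 -0.84 -0.82 -1.23  2.88] m 0.26 axis [-0.85  0.07 -0.52] 121.0
-50 20 -150 [ 0.38  0.4  -0.7  -0.24 -1.1  -1.81] m 0.42 axis [-0.14  0.83 -0.53] 122.0
-50 20 -135 [ 0.38  0.4  -0.7  -0.24 -1.1  -1.55] m 0.42 axis [ 0.03  0.91 -0.4 ] 114.0
-50 20 150 [ 0.38  0.4  -0.7  -0.24 -1.1  -2.86] m 0.28 axis [-0.8   0.28 -0.53] 122.0
```

```bash
cat >> fk.py <<'E'
def check(t,w,N,s,q0,k=3):
    x=np.load("fk.npy");p=np.array(s["eef_pos"]);Q=R.from_rotvec(s["orientation"]);q=np.array(q0)
    for i in range(N):
        p=p+Q.apply(t);Q=Q*R.from_rotvec(w);qn,e,m=full(x,p,Q.as_matrix(),q[:5]);dq=np.abs(qn-q).max();q=qn
        if i%k==k-1 or i==N-1:print(i+1,p.round(),q.round(2),"e",e.round(1),"m",m.round(2),"dq",dq.round(3))
    return dict(s,eef_pos=p,orientation=Q.as_rotvec()),q
E
python3 - <<'E'
from fk import *
s=read_state();G=pose(-20,30);z=G[:,2];c=np.array([385.5,331.5,47]);q=s["qpos"]
N=20;t,w=plan(c-81*z+[0,0,90],G,N,s);s2,q=check(t,w,N,s,q,4)
N=4;t,w=plan(c-81*z,G,N,s2);s2,q=check(t,w,N,s2,q,4)
N=5;t,w=plan(c-6*z,G,N,s2);s2,q=check(t,w,N,s2,q,5)
E
```

```text
N 20 t [ 0.519  0.565 -0.12 ] w [ 0.009 -0.185  0.015]
4 [408.  87. 304.] [ 0.31 -0.33 -0.88  0.44 -0.39  0.5 ] e 0.0 m 0.42 dq 0.082
8 [381. 155. 278.] [ 0.63 -0.22 -0.93  0.35 -0.62  0.79] e 0.0 m 0.37 dq 0.078
12 [357. 223. 248.] [ 0.9  -0.03 -0.91  0.32 -0.81  1.08] e 0.0 m 0.39 dq 0.071
16 [337. 289. 214.] [ 1.1   0.2  -0.82  0.37 -0.95  1.35] e 0.0 m 0.48 dq 0.066
20 [320. 355. 177.] [ 1.24  0.44 -0.67  0.49 -1.05  1.6 ] e 0.0 m 0.47 dq 0.061
N 4 t [0.779 0.    0.45 ] w [ 0.  0. -0.]
4 [320. 355.  87.] [ 1.24  0.62 -0.73  0.25 -1.05  1.6 ] e 0.0 m 0.47 dq 0.058
N 5 t [-0.   0.   0.6] w [ 0.  0. -0.]
5 [381. 333.  50.] [ 1.09  0.68 -0.84 -0.18 -1.03  1.31] e 0.0 m 0.46 dq 0.085
```

Emit:
play_rows([
  {"gripper": 1,"tx": 0.519,"ty": 0.565,"tz": -0.12,"wx": 0.009,"wy": -0.185,"wz": 0.015},
  {"gripper": 1,"tx": 0.519,"ty": 0.565,"tz": -0.12,"wx": 0.009,"wy": -0.185,"wz": 0.015},
  {"gripper": 1,"tx": 0.519,"ty": 0.565,"tz": -0.12,"wx": 0.009,"wy": -0.185,"wz": 0.015},
  {"gripper": 1,"tx": 0.519,"ty": 0.565,"tz": -0.12,"wx": 0.009,"wy": -0.185,"wz": 0.015},
  {"gripper": 1,"tx": 0.519,"ty": 0.565,"tz": -0.12,"wx": 0.009,"wy": -0.185,"wz": 0.015},
  {"gripper": 1,"tx": 0.519,"ty": 0.565,"tz": -0.12,"wx": 0.009,"wy": -0.185,"wz": 0.015},
  {"gripper": 1,"tx": 0.519,"ty": 0.565,"tz": -0.12,"wx": 0.009,"wy": -0.185,"wz": 0.015},
  {"gripper": 1,"tx": 0.519,"ty": 0.565,"tz": -0.12,"wx": 0.009,"wy": -0.185,"wz": 0.015},
  {"gripper": 1,"tx": 0.519,"ty": 0.565,"tz": -0.12,"wx": 0.009,"wy": -0.185,"wz": 0.015},
  {"gripper": 1,"tx": 0.519,"ty": 0.565,"tz": -0.12,"wx": 0.009,"wy": -0.185,"wz": 0.015},
])

```text
time_s: 23.58
eef_pos: [364.9, 185.5, 260.4]
orientation: [0.367, 2.297, -0.183]
wrist_force: [0.6, 0.3, -0.2]
finger_gap: 0.993
finger_force: 0.0
```

Emit:
play_rows([
  {"gripper": 1,"tx": 0.519,"ty": 0.565,"tz": -0.12,"wx": 0.009,"wy": -0.185,"wz": 0.015},
  {"gripper": 1,"tx": 0.519,"ty": 0.565,"tz": -0.12,"wx": 0.009,"wy": -0.185,"wz": 0.015},
  {"gripper": 1,"tx": 0.519,"ty": 0.565,"tz": -0.12,"wx": 0.009,"wy": -0.185,"wz": 0.015},
  {"gripper": 1,"tx": 0.519,"ty": 0.565,"tz": -0.12,"wx": 0.009,"wy": -0.185,"wz": 0.015},
  {"gripper": 1,"tx": 0.519,"ty": 0.565,"tz": -0.12,"wx": 0.009,"wy": -0.185,"wz": 0.015},
  {"gripper": 1,"tx": 0.519,"ty": 0.565,"tz": -0.12,"wx": 0.009,"wy": -0.185,"wz": 0.015},
  {"gripper": 1,"tx": 0.519,"ty": 0.565,"tz": -0.12,"wx": 0.009,"wy": -0.185,"wz": 0.015},
  {"gripper": 1,"tx": 0.519,"ty": 0.565,"tz": -0.12,"wx": 0.009,"wy": -0.185,"wz": 0.015},
  {"gripper": 1,"tx": 0.519,"ty": 0.565,"tz": -0.12,"wx": 0.009,"wy": -0.185,"wz": 0.015},
  {"gripper": 1,"tx": 0.519,"ty": 0.565,"tz": -0.12,"wx": 0.009,"wy": -0.185,"wz": 0.015},
  {"gripper": 1,"tx": 0,"ty": 0,"tz": 0,"wx": 0,"wy": 0,"wz": 0},
])

```text
time_s: 24.5
eef_pos: [315.2, 352.4, 172.2]
orientation: [0.353, 2.075, -0.219]
wrist_force: [-0.1, -1.4, -0.4]
finger_gap: 0.999
finger_force: 0.0
```

```bash
python3 - <<'E'
from fk import *
s,d,P=wrist();cv2.imwrite("pics/w5.png",d["img"]);q=s["qpos"]
k=box(P,330,440,280,380,50,90);print(len(k))
if len(k)>20:
    fit("cupW",k);print(cv2.minEnclosingCircle(k[k[:,2]>70][:,:2].astype(np.float32)) if (k[:,2]>70).sum()>5 else 0)
G=pose(-20,30);z=G[:,2];c=np.array([385.5,331.5,47])
N=5;t,w=plan(c-81*z,G,N,s);s2,q=check(t,w,N,s,q,4)
N=5;t,w=plan(c-6*z,G,N,s2);s2,q=check(t,w,N,s2,q,5)
E
```

```text
24.5 [315.2 352.4 172.2] [ 0.353  2.075 -0.219] [-0.1 -1.4 -0.4] 0.9988243268320286 0.0 [ 1.24  0.44 -0.66  0.51 -1.04  1.61]
5753
cupW 5753 [378.4 333.8  67.5] ang -18.63 [array([384.93, 331.46]), array([65.81, 65.84]), np.float64(31.7)]
((385.60528564453125, 331.6832275390625), 34.02262878417969)
N 5 t [0.574 0.04  0.361] w [-0.003 -0.006  0.021]
4 [319. 355. 104.] [ 1.24  0.58 -0.72  0.29 -1.05  1.6 ] e 0.0 m 0.47 dq 0.047
5 [320. 355.  87.] [ 1.24  0.62 -0.73  0.25 -1.05  1.6 ] e 0.0 m 0.47 dq 0.046
N 5 t [-0.   0.   0.6] w [ 0.  0. -0.]
5 [381. 333.  50.] [ 1.09  0.68 -0.84 -0.18 -1.03  1.31] e 0.0 m 0.46 dq 0.085
```

View pics/w5.png

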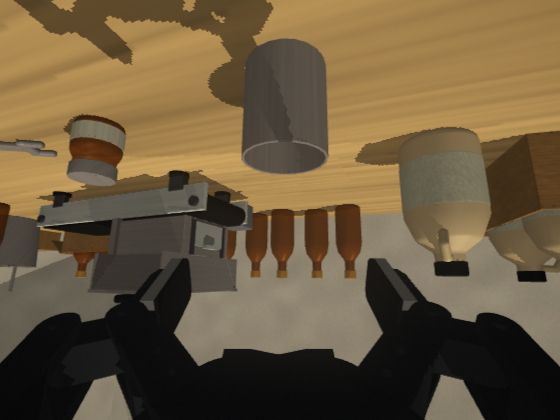

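The wrist view (upside down) shows the cup centred between the fingers at u≈285. Depth puts its centre at (385.4, 331.6). I'll approach and grip.

Emit:
play_rows([
  {"gripper": 1,"tx": 0.574,"ty": 0.04,"tz": 0.361,"wx": 0,"wy": 0,"wz": 0.02},
  {"gripper": 1,"tx": 0.574,"ty": 0.04,"tz": 0.361,"wx": 0,"wy": 0,"wz": 0.02},
  {"gripper": 1,"tx": 0.574,"ty": 0.04,"tz": 0.361,"wx": 0,"wy": 0,"wz": 0.02},
  {"gripper": 1,"tx": 0.574,"ty": 0.04,"tz": 0.361,"wx": 0,"wy": 0,"wz": 0.02},
  {"gripper": 1,"tx": 0.574,"ty": 0.04,"tz": 0.361,"wx": 0,"wy": 0,"wz": 0.02},
  {"gripper": 1,"tx": 0,"ty": 0,"tz": 0,"wx": 0,"wy": 0,"wz": 0},
  {"gripper": 1,"tx": 0,"ty": 0,"tz": 0,"wx": 0,"wy": 0,"wz": 0},
])

```text
time_s: 25.13
eef_pos: [320.5, 353.8, 90.7]
orientation: [0.37, 2.072, -0.21]
wrist_force: [-1.0, -0.1, 1.3]
finger_gap: 1.0
finger_force: 0.0
```

```bash
python3 - <<'E'
from fk import *
s=st();G=pose(-20,30);z=G[:,2];c=np.array([385.4,331.6,47])
plan(c-6*z,G,6,s)
E
```

```text
25.1333 [320.5 353.8  90.7] [ 0.37   2.072 -0.21 ] [-1.  -0.1  1.3] 0.9998758089943579 0.0 [ 1.23  0.6  -0.71  0.28 -1.04  1.6 ]
N 6 t [0.023 0.01  0.502] w [-0.002 -0.004 -0.004]
```

Emit:
play_rows([
  {"gripper": 1,"tx": 0.023,"ty": 0.01,"tz": 0.4,"wx": 0,"wy": 0,"wz": 0},
  {"gripper": 1,"tx": 0.023,"ty": 0.01,"tz": 0.6,"wx": 0,"wy": 0,"wz": 0},
  {"gripper": 1,"tx": 0.023,"ty": 0.01,"tz": 0.6,"wx": 0,"wy": 0,"wz": 0},
  {"gripper": 1,"tx": 0.023,"ty": 0.01,"tz": 0.6,"wx": 0,"wy": 0,"wz": 0},
  {"gripper": 1,"tx": 0.023,"ty": 0.01,"tz": 0.5,"wx": 0,"wy": 0,"wz": 0},
  {"gripper": 1,"tx": 0.023,"ty": 0.01,"tz": 0.3,"wx": 0,"wy": 0,"wz": 0},
  {"gripper": 1,"tx": 0,"ty": 0,"tz": 0,"wx": 0,"wy": 0,"wz": 0},
  {"gripper": 1,"tx": 0,"ty": 0,"tz": 0,"wx": 0,"wy": 0,"wz": 0},
])

```text
time_s: 25.8
eef_pos: [380.4, 334.9, 51.0]
orientation: [0.372, 2.07, -0.207]
wrist_force: [0.2, 0.4, -0.0]
finger_gap: 0.998
finger_force: 0.0
```

Emit:
play_rows([
  {"gripper": -1,"tx": 0,"ty": 0,"tz": 0,"wx": 0,"wy": 0,"wz": 0},
  {"gripper": -1,"tx": 0,"ty": 0,"tz": 0,"wx": 0,"wy": 0,"wz": 0},
  {"gripper": -1,"tx": 0,"ty": 0,"tz": 0,"wx": 0,"wy": 0,"wz": 0},
  {"gripper": -1,"tx": 0,"ty": 0,"tz": 0,"wx": 0,"wy": 0,"wz": 0},
  {"gripper": -1,"tx": 0,"ty": 0,"tz": 0,"wx": 0,"wy": 0,"wz": 0},
], squeeze=45)

```text
time_s: 26.22
eef_pos: [380.0, 335.7, 51.2]
orientation: [0.37, 2.069, -0.206]
wrist_force: [-2.4, -0.9, 6.3]
finger_gap: 0.746
finger_force: 48.9
```

```bash
python3 - <<'E'
from fk import *
s=st();q=np.array(s["qpos"]);G0=R.from_rotvec(s["orientation"]).as_matrix();cu=G0.T@[0,0,1]
print("lift 110 world, tool shares",(G0.T@[0,0,110]/25).round(3))
s1=dict(s,eef_pos=np.array(s["eef_pos"])+[0,0,170]);q1,e,m=full(np.load("fk.npy"),s1["eef_pos"],G0,q[:5]);print(q1.round(2),m)
# upright carry to the side of the hopper, then over it with part roll
def up(al,p): return pose(al,p)
C=np.array([633,20,275])
M=pose(-50,30);N=20;t,w=plan(C+[-60,70,25]-6*M[:,2],M,N,s1);s2,q2=check(t,w,N,s1,q1,5)
for rl in(-150,-165):
    M=pose(-50,10,rl);N=22;t,w=plan(C-[0,0,13]-6*M[:,2],M,N,s2);s3,q3=check(t,w,N,s2,q2,4);print((M@cu).round(2))
E
```

```text
26.2167 [380.  335.7  51.2] [ 0.37   2.069 -0.206] [-2.4 -0.9  6.3] 0.7457009989065613 48.94451297353953 [ 1.09  0.67 -0.8  -0.13 -1.03  1.32]
lift 110 world, tool shares [-3.809  0.025 -2.203]
[ 1.09  0.32 -0.72  0.32 -1.03  1.32] 0.4881771925353149
N 20 t [-0.439 -0.187  0.431] w [ 0.189 -0.001  0.107]
5 [439. 285. 242.] [ 0.93  0.29 -0.68  0.33 -1.02  1.26] e 0.0 m 0.5 dq 0.032
10 [491. 227. 262.] [ 0.77  0.27 -0.64  0.35 -1.02  1.21] e 0.0 m 0.5 dq 0.031
15 [535. 163. 282.] [ 0.62  0.26 -0.58  0.38 -1.01  1.18] e 0.0 m 0.51 dq 0.03
20 [570.  94. 303.] [ 0.48  0.26 -0.52  0.43 -1.01  1.15] e 0.0 m 0.51 dq 0.029
N 22 t [-0.018  0.02   0.18 ] w [ 0.173 -0.046 -0.979]
4 [582.  83. 295.] [ 0.47  0.34 -0.46  0.5  -1.07  0.75] e 0.0 m 0.45 dq 0.102
8 [593.  71. 288.] [ 0.46  0.4  -0.44  0.49 -1.15  0.31] e 0.0 m 0.37 dq 0.118
12 [604.  58. 280.] [ 0.45  0.44 -0.49  0.31 -1.23 -0.24] e 0.0 m 0.29 dq 0.152
16 [614.  45. 273.] [ 0.42  0.46 -0.64 -0.11 -1.27 -0.97] e 0.0 m 0.25 dq 0.198
20 [624.  31. 266.] [ 0.39  0.51 -0.81 -0.68 -1.25 -1.78] e 0.0 m 0.27 dq 0.197
22 [629.  25. 263.] [ 0.37  0.54 -0.87 -0.91 -1.2  -2.15] e 0.0 m 0.32 dq 0.176
[-0.07  0.75 -0.65]
N 22 t [-0.025  0.02   0.179] w [ 0.19  -0.025 -1.075]
4 [582.  82. 296.] [ 0.47  0.34 -0.44  0.54 -1.07  0.72] e 0.0 m 0.45 dq 0.109
8 [593.  70. 288.] [ 0.46  0.42 -0.41  0.55 -1.15  0.25] e 0.0 m 0.37 dq 0.125
12 [604.  58. 281.] [ 0.45  0.46 -0.46  0.39 -1.24 -0.34] e 0.0 m 0.28 dq 0.163
16 [614.  45. 273.] [ 0.43  0.47 -0.61 -0.07 -1.29 -1.13] e 0.0 m 0.23 dq 0.219
20 [624.  31. 266.] [ 0.39  0.51 -0.8  -0.68 -1.25 -2.02] e 0.0 m 0.27 dq 0.213
22 [629.  25. 263.] [ 0.37  0.54 -0.87 -0.91 -1.2  -2.41] e 0.0 m 0.32 dq 0.186
[-0.24  0.63 -0.74]
```

Emit:
play_rows([
  {"gripper": -1,"tx": -0.4,"ty": 0,"tz": -0.23,"wx": 0,"wy": 0,"wz": 0},
  {"gripper": -1,"tx": -0.84,"ty": 0.005,"tz": -0.486,"wx": 0,"wy": 0,"wz": 0},
  {"gripper": -1,"tx": -0.84,"ty": 0.005,"tz": -0.486,"wx": 0,"wy": 0,"wz": 0},
  {"gripper": -1,"tx": -0.84,"ty": 0.005,"tz": -0.486,"wx": 0,"wy": 0,"wz": 0},
  {"gripper": -1,"tx": -0.84,"ty": 0.005,"tz": -0.486,"wx": 0,"wy": 0,"wz": 0},
  {"gripper": -1,"tx": -0.84,"ty": 0.005,"tz": -0.486,"wx": 0,"wy": 0,"wz": 0},
  {"gripper": -1,"tx": -0.84,"ty": 0.005,"tz": -0.486,"wx": 0,"wy": 0,"wz": 0},
  {"gripper": -1,"tx": -0.45,"ty": 0,"tz": -0.26,"wx": 0,"wy": 0,"wz": 0},
])

```text
time_s: 26.88
eef_pos: [380.2, 335.8, 223.0]
orientation: [0.372, 2.07, -0.203]
wrist_force: [0.0, 0.7, -2.2]
finger_gap: 0.746
finger_force: 50.6
```

Emit:
play_rows([
  {"gripper": -1,"tx": -0.439,"ty": -0.187,"tz": 0.431,"wx": 0.189,"wy": 0,"wz": 0.107},
  {"gripper": -1,"tx": -0.439,"ty": -0.187,"tz": 0.431,"wx": 0.189,"wy": 0,"wz": 0.107},
  {"gripper": -1,"tx": -0.439,"ty": -0.187,"tz": 0.431,"wx": 0.189,"wy": 0,"wz": 0.107},
  {"gripper": -1,"tx": -0.439,"ty": -0.187,"tz": 0.431,"wx": 0.189,"wy": 0,"wz": 0.107},
  {"gripper": -1,"tx": -0.439,"ty": -0.187,"tz": 0.431,"wx": 0.189,"wy": 0,"wz": 0.107},
  {"gripper": -1,"tx": -0.439,"ty": -0.187,"tz": 0.431,"wx": 0.189,"wy": 0,"wz": 0.107},
  {"gripper": -1,"tx": -0.439,"ty": -0.187,"tz": 0.431,"wx": 0.189,"wy": 0,"wz": 0.107},
  {"gripper": -1,"tx": -0.439,"ty": -0.187,"tz": 0.431,"wx": 0.189,"wy": 0,"wz": 0.107},
  {"gripper": -1,"tx": -0.439,"ty": -0.187,"tz": 0.431,"wx": 0.189,"wy": 0,"wz": 0.107},
  {"gripper": -1,"tx": -0.439,"ty": -0.187,"tz": 0.431,"wx": 0.189,"wy": 0,"wz": 0.107},
])

```text
time_s: 27.72
eef_pos: [491.0, 226.2, 260.9]
orientation: [0.64, 2.021, -0.365]
wrist_force: [0.8, 1.4, -0.9]
finger_gap: 0.745
finger_force: 50.6
```

Emit:
play_rows([
  {"gripper": -1,"tx": -0.439,"ty": -0.187,"tz": 0.431,"wx": 0.189,"wy": 0,"wz": 0.107},
  {"gripper": -1,"tx": -0.439,"ty": -0.187,"tz": 0.431,"wx": 0.189,"wy": 0,"wz": 0.107},
  {"gripper": -1,"tx": -0.439,"ty": -0.187,"tz": 0.431,"wx": 0.189,"wy": 0,"wz": 0.107},
  {"gripper": -1,"tx": -0.439,"ty": -0.187,"tz": 0.431,"wx": 0.189,"wy": 0,"wz": 0.107},
  {"gripper": -1,"tx": -0.439,"ty": -0.187,"tz": 0.431,"wx": 0.189,"wy": 0,"wz": 0.107},
  {"gripper": -1,"tx": -0.439,"ty": -0.187,"tz": 0.431,"wx": 0.189,"wy": 0,"wz": 0.107},
  {"gripper": -1,"tx": -0.439,"ty": -0.187,"tz": 0.431,"wx": 0.189,"wy": 0,"wz": 0.107},
  {"gripper": -1,"tx": -0.439,"ty": -0.187,"tz": 0.431,"wx": 0.189,"wy": 0,"wz": 0.107},
  {"gripper": -1,"tx": -0.439,"ty": -0.187,"tz": 0.431,"wx": 0.189,"wy": 0,"wz": 0.107},
  {"gripper": -1,"tx": -0.439,"ty": -0.187,"tz": 0.431,"wx": 0.189,"wy": 0,"wz": 0.107},
  {"gripper": -1,"tx": 0,"ty": 0,"tz": 0,"wx": 0,"wy": 0,"wz": 0},
])

```text
time_s: 28.63
eef_pos: [570.9, 92.0, 302.2]
orientation: [0.908, 1.94, -0.522]
wrist_force: [-0.3, -0.7, -1.8]
finger_gap: 0.745
finger_force: 50.5
```

```bash
python3 - <<'E'
from fk import *
s=st();q=np.array(s["qpos"]);print(R.from_rotvec(s["orientation"]).as_matrix().round(3))
np.save("carry.npy",np.r_[s["eef_pos"],s["orientation"]])
cu=pose(0,30).T@[0,0,1];C=np.array([633,20,262])
M=pose(-50,10,-150);N=30;t,w=plan(C-6*M[:,2],M,N,s);s3,q3=check(t,w,N,s,q,5)
E
```

```text
28.6333 [570.9  92.  302.2] [ 0.908  1.94  -0.522] [-0.3 -0.7 -1.8] 0.7447422633194704 50.50696697551757 [ 0.47  0.26 -0.51  0.44 -1.    1.15]
[[-0.322  0.768  0.554]
 [ 0.386  0.641 -0.663]
 [-0.864  0.    -0.503]]
N 30 t [-0.014  0.015  0.128] w [ 0.128 -0.035 -0.718]
5 [582.  82. 295.] [ 0.46  0.33 -0.46  0.5  -1.06  0.78] e 0.0 m 0.46 dq 0.074
10 [592.  71. 288.] [ 0.46  0.4  -0.44  0.5  -1.13  0.39] e 0.0 m 0.39 dq 0.084
15 [602.  60. 282.] [ 0.45  0.44 -0.47  0.38 -1.21 -0.09] e 0.0 m 0.31 dq 0.105
20 [611.  49. 275.] [ 0.43  0.45 -0.58  0.06 -1.27 -0.71] e 0.0 m 0.25 dq 0.136
25 [620.  37. 269.] [ 0.41  0.48 -0.74 -0.45 -1.27 -1.45] e 0.0 m 0.25 dq 0.152
30 [629.  25. 263.] [ 0.37  0.54 -0.87 -0.91 -1.2  -2.15] e 0.0 m 0.32 dq 0.128
```

Emit:
play_rows([
  {"gripper": -1,"tx": -0.014,"ty": 0.015,"tz": 0.128,"wx": 0.128,"wy": -0.035,"wz": -0.718},
  {"gripper": -1,"tx": -0.014,"ty": 0.015,"tz": 0.128,"wx": 0.128,"wy": -0.035,"wz": -0.718},
  {"gripper": -1,"tx": -0.014,"ty": 0.015,"tz": 0.128,"wx": 0.128,"wy": -0.035,"wz": -0.718},
  {"gripper": -1,"tx": -0.014,"ty": 0.015,"tz": 0.128,"wx": 0.128,"wy": -0.035,"wz": -0.718},
  {"gripper": -1,"tx": -0.014,"ty": 0.015,"tz": 0.128,"wx": 0.128,"wy": -0.035,"wz": -0.718},
  {"gripper": -1,"tx": -0.014,"ty": 0.015,"tz": 0.128,"wx": 0.128,"wy": -0.035,"wz": -0.718},
  {"gripper": -1,"tx": -0.014,"ty": 0.015,"tz": 0.128,"wx": 0.128,"wy": -0.035,"wz": -0.718},
  {"gripper": -1,"tx": -0.014,"ty": 0.015,"tz": 0.128,"wx": 0.128,"wy": -0.035,"wz": -0.718},
  {"gripper": -1,"tx": -0.014,"ty": 0.015,"tz": 0.128,"wx": 0.128,"wy": -0.035,"wz": -0.718},
  {"gripper": -1,"tx": -0.014,"ty": 0.015,"tz": 0.128,"wx": 0.128,"wy": -0.035,"wz": -0.718},
])

```text
time_s: 29.47
eef_pos: [590.8, 73.3, 287.3]
orientation: [0.081, 2.219, -1.178]
wrist_force: [0.1, 0.2, -3.0]
finger_gap: 0.743
finger_force: 50.7
```

Emit:
play_rows([
  {"gripper": -1,"tx": -0.014,"ty": 0.015,"tz": 0.128,"wx": 0.128,"wy": -0.035,"wz": -0.718},
  {"gripper": -1,"tx": -0.014,"ty": 0.015,"tz": 0.128,"wx": 0.128,"wy": -0.035,"wz": -0.718},
  {"gripper": -1,"tx": -0.014,"ty": 0.015,"tz": 0.128,"wx": 0.128,"wy": -0.035,"wz": -0.718},
  {"gripper": -1,"tx": -0.014,"ty": 0.015,"tz": 0.128,"wx": 0.128,"wy": -0.035,"wz": -0.718},
  {"gripper": -1,"tx": -0.014,"ty": 0.015,"tz": 0.128,"wx": 0.128,"wy": -0.035,"wz": -0.718},
  {"gripper": -1,"tx": -0.014,"ty": 0.015,"tz": 0.128,"wx": 0.128,"wy": -0.035,"wz": -0.718},
  {"gripper": -1,"tx": -0.014,"ty": 0.015,"tz": 0.128,"wx": 0.128,"wy": -0.035,"wz": -0.718},
  {"gripper": -1,"tx": -0.014,"ty": 0.015,"tz": 0.128,"wx": 0.128,"wy": -0.035,"wz": -0.718},
  {"gripper": -1,"tx": -0.014,"ty": 0.015,"tz": 0.128,"wx": 0.128,"wy": -0.035,"wz": -0.718},
  {"gripper": -1,"tx": -0.014,"ty": 0.015,"tz": 0.128,"wx": 0.128,"wy": -0.035,"wz": -0.718},
])

```text
time_s: 30.3
eef_pos: [609.9, 50.9, 273.7]
orientation: [-0.908, 2.158, -1.752]
wrist_force: [0.4, 0.3, -2.7]
finger_gap: 0.748
finger_force: 50.7
```

Emit:
play_rows([
  {"gripper": -1,"tx": -0.014,"ty": 0.015,"tz": 0.128,"wx": 0.128,"wy": -0.035,"wz": -0.718},
  {"gripper": -1,"tx": -0.014,"ty": 0.015,"tz": 0.128,"wx": 0.128,"wy": -0.035,"wz": -0.718},
  {"gripper": -1,"tx": -0.014,"ty": 0.015,"tz": 0.128,"wx": 0.128,"wy": -0.035,"wz": -0.718},
  {"gripper": -1,"tx": -0.014,"ty": 0.015,"tz": 0.128,"wx": 0.128,"wy": -0.035,"wz": -0.718},
  {"gripper": -1,"tx": -0.014,"ty": 0.015,"tz": 0.128,"wx": 0.128,"wy": -0.035,"wz": -0.718},
  {"gripper": -1,"tx": -0.014,"ty": 0.015,"tz": 0.128,"wx": 0.128,"wy": -0.035,"wz": -0.718},
  {"gripper": -1,"tx": -0.014,"ty": 0.015,"tz": 0.128,"wx": 0.128,"wy": -0.035,"wz": -0.718},
  {"gripper": -1,"tx": -0.014,"ty": 0.015,"tz": 0.128,"wx": 0.128,"wy": -0.035,"wz": -0.718},
  {"gripper": -1,"tx": -0.014,"ty": 0.015,"tz": 0.128,"wx": 0.128,"wy": -0.035,"wz": -0.718},
  {"gripper": -1,"tx": -0.014,"ty": 0.015,"tz": 0.128,"wx": 0.128,"wy": -0.035,"wz": -0.718},
  {"gripper": -1,"tx": 0,"ty": 0,"tz": 0,"wx": 0,"wy": 0,"wz": 0},
  {"gripper": -1,"tx": 0,"ty": 0,"tz": 0,"wx": 0,"wy": 0,"wz": 0},
])

```text
time_s: 31.3
eef_pos: [628.1, 26.5, 261.8]
orientation: [1.726, -1.444, 1.859]
wrist_force: [-0.9, -1.7, -2.1]
finger_gap: 0.746
finger_force: 50.7
```

Emit:
play_rows([
  {"gripper": -1,"tx": 0,"ty": 0,"tz": 0,"wx": 0,"wy": 0,"wz": 0},
  {"gripper": -1,"tx": 0,"ty": 0,"tz": 0,"wx": 0,"wy": 0,"wz": 0},
  {"gripper": -1,"tx": 0,"ty": 0,"tz": 0,"wx": 0,"wy": 0,"wz": 0},
  {"gripper": -1,"tx": 0,"ty": 0,"tz": 0,"wx": 0,"wy": 0,"wz": 0},
  {"gripper": -1,"tx": 0,"ty": 0,"tz": 0,"wx": 0,"wy": 0,"wz": 0},
  {"gripper": -1,"tx": 0,"ty": 0,"tz": 0,"wx": 0,"wy": 0,"wz": 0},
])

```text
time_s: 31.8
eef_pos: [628.7, 26.1, 262.4]
orientation: [1.725, -1.442, 1.86]
wrist_force: [-0.3, -0.3, -1.9]
finger_gap: 0.74
finger_force: 50.7
```

```bash
python3 - <<'E'
from fk import *
s=st()
a=get_image("scene")["img"];b=get_image("top")["img"]
c=np.hstack([cv2.resize(a[170:290,250:350],(400,480),interpolation=cv2.INTER_CUBIC),cv2.resize(b[130:220,220:320],(400,360),interpolation=cv2.INTER_CUBIC) if 0 else cv2.resize(b[130:250,215:315],(400,480),interpolation=cv2.INTER_CUBIC)])
cv2.imwrite("pics/p1.png",c)
E
```

```text
31.8 [628.7  26.1 262.4] [ 1.725 -1.442  1.86 ] [-0.3 -0.3 -1.9] 0.7398455769821817 50.653196666389704 [ 0.38  0.53 -0.83 -0.86 -1.2  -2.14]
```

View pics/p1.png

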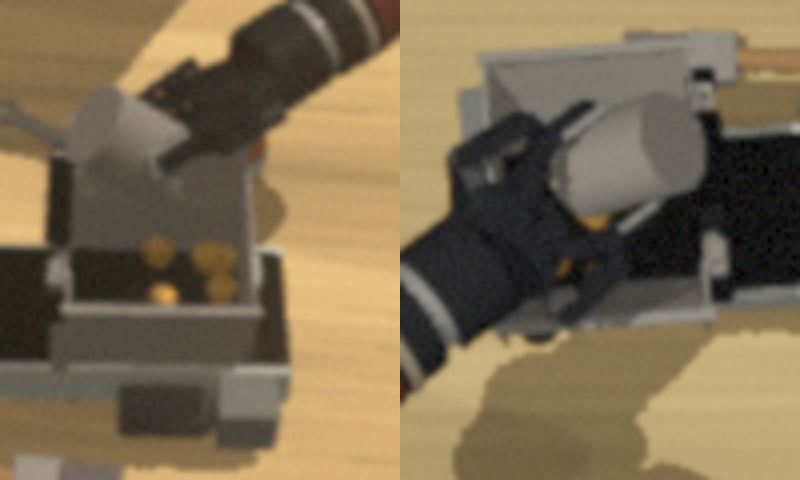

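The left half shows 5–6 gold caps on the belt inside the hopper, at about (158,250), (208,258), (220,290) and (163,295). The cup sits inverted over the mouth. I'll tip it further and shake to make sure it's empty.

Emit:
play_rows([
  {"gripper": -1,"tx": 0,"ty": 0,"tz": 0,"wx": 0,"wy": 0,"wz": -1},
  {"gripper": -1,"tx": 0,"ty": 0,"tz": 0,"wx": 0,"wy": 0,"wz": -1},
  {"gripper": -1,"tx": 0,"ty": 0,"tz": 0,"wx": 0,"wy": 0,"wz": -1},
  {"gripper": -1,"tx": 0.3,"ty": 0,"tz": 0,"wx": 0,"wy": 0,"wz": 0},
  {"gripper": -1,"tx": -0.3,"ty": 0,"tz": 0,"wx": 0,"wy": 0,"wz": 0},
  {"gripper": -1,"tx": 0.3,"ty": 0,"tz": 0,"wx": 0,"wy": 0,"wz": 0},
  {"gripper": -1,"tx": -0.3,"ty": 0,"tz": 0,"wx": 0,"wy": 0,"wz": 0},
  {"gripper": -1,"tx": 0,"ty": 0,"tz": 0,"wx": 0,"wy": 0,"wz": 0},
  {"gripper": -1,"tx": 0,"ty": 0,"tz": 0,"wx": 0,"wy": 0,"wz": 0},
  {"gripper": -1,"tx": 0,"ty": 0,"tz": 0,"wx": 0,"wy": 0,"wz": 0},
])

```text
time_s: 32.73
eef_pos: [628.6, 26.1, 262.0]
orientation: [1.839, -1.044, 1.665]
wrist_force: [0.1, 0.4, -1.3]
finger_gap: 0.744
finger_force: 50.6
```

```bash
cat >> h.py <<'E'
def gold(d,P,b):
    hsv=cv2.cvtColor(d["img"],cv2.COLOR_BGR2HSV);m=((hsv[...,0]>12)&(hsv[...,0]<30)&(hsv[...,1]>130)&(hsv[...,2]>50)).astype(np.uint8)
    ok=(P[...,0]>b[0])&(P[...,0]<b[1])&(P[...,1]>b[2])&(P[...,1]<b[3])&(P[...,2]>b[4])&(P[...,2]<b[5]);m=m&ok.astype(np.uint8)
    n,l,stt,c=cv2.connectedComponentsWithStats(m)
    for i in range(1,n):
        if stt[i,4]>4:print("blob",stt[i,4],c[i].round(),P[l==i].mean(0).round(1))
E
python3 - <<'E'
from fk import *
s=st();d=get_image("scene");gold(d,cloud(d),(540,730,-40,120,60,240))
q=np.array(s["qpos"]);v=np.load("carry.npy")
N=32;t,w=plan(v[:3],v[3:],N,s);s2,q2=check(t,w,N,s,q,4)
E
```

```text
32.7333 [628.6  26.1 262. ] [ 1.839 -1.044  1.665] [ 0.1  0.4 -1.3] 0.7436811917971629 50.648839781060815 [ 0.38  0.53 -0.83 -0.86 -1.2  -2.5 ]
blob 185 [299. 237.] [605.2  67.5  83.8]
blob 50 [288. 241.] [628.2  34.1  83.5]
N 32 t [ 0.021 -0.016 -0.118] w [-0.136  0.013  0.765]
4 [622.  35. 267.] [ 0.4   0.5  -0.77 -0.58 -1.27 -1.95] e 0.0 m 0.25 dq 0.15
8 [616.  44. 272.] [ 0.43  0.48 -0.63 -0.13 -1.3  -1.31] e 0.0 m 0.22 dq 0.164
12 [609.  53. 277.] [ 0.44  0.47 -0.5   0.26 -1.27 -0.69] e 0.0 m 0.25 dq 0.143
16 [602.  61. 282.] [ 0.45  0.46 -0.42  0.49 -1.22 -0.2 ] e 0.0 m 0.3 dq 0.113
20 [595.  69. 288.] [ 0.46  0.43 -0.39  0.58 -1.16  0.2 ] e 0.0 m 0.36 dq 0.092
24 [587.  77. 293.] [ 0.46  0.38 -0.41  0.58 -1.09  0.54] e 0.0 m 0.43 dq 0.081
28 [579.  84. 298.] [ 0.46  0.32 -0.45  0.52 -1.04  0.85] e 0.0 m 0.48 dq 0.076
32 [571.  92. 302.] [ 0.47  0.26 -0.52  0.42 -1.    1.15] e 0.0 m 0.52 dq 0.074
```

Emit:
play_rows([
  {"gripper": -1,"tx": 0.021,"ty": -0.016,"tz": -0.118,"wx": -0.136,"wy": 0.013,"wz": 0.765},
  {"gripper": -1,"tx": 0.021,"ty": -0.016,"tz": -0.118,"wx": -0.136,"wy": 0.013,"wz": 0.765},
  {"gripper": -1,"tx": 0.021,"ty": -0.016,"tz": -0.118,"wx": -0.136,"wy": 0.013,"wz": 0.765},
  {"gripper": -1,"tx": 0.021,"ty": -0.016,"tz": -0.118,"wx": -0.136,"wy": 0.013,"wz": 0.765},
  {"gripper": -1,"tx": 0.021,"ty": -0.016,"tz": -0.118,"wx": -0.136,"wy": 0.013,"wz": 0.765},
  {"gripper": -1,"tx": 0.021,"ty": -0.016,"tz": -0.118,"wx": -0.136,"wy": 0.013,"wz": 0.765},
  {"gripper": -1,"tx": 0.021,"ty": -0.016,"tz": -0.118,"wx": -0.136,"wy": 0.013,"wz": 0.765},
  {"gripper": -1,"tx": 0.021,"ty": -0.016,"tz": -0.118,"wx": -0.136,"wy": 0.013,"wz": 0.765},
  {"gripper": -1,"tx": 0.021,"ty": -0.016,"tz": -0.118,"wx": -0.136,"wy": 0.013,"wz": 0.765},
  {"gripper": -1,"tx": 0.021,"ty": -0.016,"tz": -0.118,"wx": -0.136,"wy": 0.013,"wz": 0.765},
  {"gripper": -1,"tx": 0.021,"ty": -0.016,"tz": -0.118,"wx": -0.136,"wy": 0.013,"wz": 0.765},
])

```text
time_s: 33.7
eef_pos: [611.0, 51.1, 275.8]
orientation: [-1.141, 2.155, -1.859]
wrist_force: [-0.1, -0.2, -1.6]
finger_gap: 0.743
finger_force: 50.7
```

Emit:
play_rows([
  {"gripper": -1,"tx": 0.021,"ty": -0.016,"tz": -0.118,"wx": -0.136,"wy": 0.013,"wz": 0.765},
  {"gripper": -1,"tx": 0.021,"ty": -0.016,"tz": -0.118,"wx": -0.136,"wy": 0.013,"wz": 0.765},
  {"gripper": -1,"tx": 0.021,"ty": -0.016,"tz": -0.118,"wx": -0.136,"wy": 0.013,"wz": 0.765},
  {"gripper": -1,"tx": 0.021,"ty": -0.016,"tz": -0.118,"wx": -0.136,"wy": 0.013,"wz": 0.765},
  {"gripper": -1,"tx": 0.021,"ty": -0.016,"tz": -0.118,"wx": -0.136,"wy": 0.013,"wz": 0.765},
  {"gripper": -1,"tx": 0.021,"ty": -0.016,"tz": -0.118,"wx": -0.136,"wy": 0.013,"wz": 0.765},
  {"gripper": -1,"tx": 0.021,"ty": -0.016,"tz": -0.118,"wx": -0.136,"wy": 0.013,"wz": 0.765},
  {"gripper": -1,"tx": 0.021,"ty": -0.016,"tz": -0.118,"wx": -0.136,"wy": 0.013,"wz": 0.765},
  {"gripper": -1,"tx": 0.021,"ty": -0.016,"tz": -0.118,"wx": -0.136,"wy": 0.013,"wz": 0.765},
  {"gripper": -1,"tx": 0.021,"ty": -0.016,"tz": -0.118,"wx": -0.136,"wy": 0.013,"wz": 0.765},
  {"gripper": -1,"tx": 0.021,"ty": -0.016,"tz": -0.118,"wx": -0.136,"wy": 0.013,"wz": 0.765},
])

```text
time_s: 34.62
eef_pos: [591.4, 73.5, 290.4]
orientation: [0.045, 2.254, -1.208]
wrist_force: [0.2, -1.0, -1.5]
finger_gap: 0.748
finger_force: 50.7
```

Emit:
play_rows([
  {"gripper": -1,"tx": 0.021,"ty": -0.016,"tz": -0.118,"wx": -0.136,"wy": 0.013,"wz": 0.765},
  {"gripper": -1,"tx": 0.021,"ty": -0.016,"tz": -0.118,"wx": -0.136,"wy": 0.013,"wz": 0.765},
  {"gripper": -1,"tx": 0.021,"ty": -0.016,"tz": -0.118,"wx": -0.136,"wy": 0.013,"wz": 0.765},
  {"gripper": -1,"tx": 0.021,"ty": -0.016,"tz": -0.118,"wx": -0.136,"wy": 0.013,"wz": 0.765},
  {"gripper": -1,"tx": 0.021,"ty": -0.016,"tz": -0.118,"wx": -0.136,"wy": 0.013,"wz": 0.765},
  {"gripper": -1,"tx": 0.021,"ty": -0.016,"tz": -0.118,"wx": -0.136,"wy": 0.013,"wz": 0.765},
  {"gripper": -1,"tx": 0.021,"ty": -0.016,"tz": -0.118,"wx": -0.136,"wy": 0.013,"wz": 0.765},
  {"gripper": -1,"tx": 0.021,"ty": -0.016,"tz": -0.118,"wx": -0.136,"wy": 0.013,"wz": 0.765},
  {"gripper": -1,"tx": 0.021,"ty": -0.016,"tz": -0.118,"wx": -0.136,"wy": 0.013,"wz": 0.765},
  {"gripper": -1,"tx": 0.021,"ty": -0.016,"tz": -0.118,"wx": -0.136,"wy": 0.013,"wz": 0.765},
  {"gripper": -1,"tx": 0,"ty": 0,"tz": 0,"wx": 0,"wy": 0,"wz": 0},
  {"gripper": -1,"tx": 0,"ty": 0,"tz": 0,"wx": 0,"wy": 0,"wz": 0},
])

```text
time_s: 35.62
eef_pos: [570.9, 92.2, 302.4]
orientation: [0.906, 1.941, -0.524]
wrist_force: [-0.1, -1.2, -1.5]
finger_gap: 0.745
finger_force: 50.6
```

```bash
python3 - <<'E'
from fk import *
s=st();d=get_image("scene");P=cloud(d);gold(d,P,(540,740,-50,130,60,360));np.save("sc3.npy",P)
d=get_image("top");P=cloud(d);print("top");gold(d,P,(500,740,-50,170,60,380))
fit("rim",box(P,530,640,40,150,330,360)) if len(box(P,530,640,40,150,330,360))>5 else 0
q=box(P,540,640,30,150,200,345);fit("cup",q)
# return
q=np.array(s["qpos"]);G=pose(-20,30);N=20;t,w=plan([380,335.5,190],G,N,s);s2,q2=check(t,w,N,s,q,5)
E
```

```text
35.6167 [570.9  92.2 302.4] [ 0.906  1.941 -0.524] [-0.1 -1.2 -1.5] 0.7448868488934001 50.628818278200924 [ 0.48  0.26 -0.51  0.44 -1.    1.15]
blob 182 [299. 237.] [604.9  68.1  83.7]
blob 47 [288. 242.] [631.2  34.   85.5]
top
blob 71 [265. 185.] [631.5  37.   85.6]
blob 63 [262. 197.] [593.9  45.4  87. ]
rim 271 [558.3 122.5 341.1] ang -41.2 [array([568.25, 103.37]), array([75.42, 94.51]), np.float64(1.54)]
cup 851 [579.5  98.5 294.4] ang 77.0 [array([575.22, 102.45]), array([95.01, 69.81]), np.float64(89.83)]
N 20 t [ 0.496  0.173 -0.408] w [-0.19  -0.001 -0.109]
5 [536. 162. 274.] [ 0.62  0.27 -0.59  0.36 -1.01  1.17] e 0.0 m 0.51 dq 0.03
10 [491. 226. 246.] [ 0.77  0.3  -0.66  0.31 -1.02  1.21] e 0.0 m 0.5 dq 0.031
15 [439. 285. 218.] [ 0.93  0.33 -0.71  0.26 -1.02  1.26] e 0.0 m 0.5 dq 0.032
20 [380. 335. 190.] [ 1.09  0.37 -0.75  0.23 -1.03  1.32] e 0.0 m 0.49 dq 0.033
```

Emit:
play_rows([
  {"gripper": -1,"tx": 0.496,"ty": 0.173,"tz": -0.408,"wx": -0.19,"wy": 0,"wz": -0.109},
  {"gripper": -1,"tx": 0.496,"ty": 0.173,"tz": -0.408,"wx": -0.19,"wy": 0,"wz": -0.109},
  {"gripper": -1,"tx": 0.496,"ty": 0.173,"tz": -0.408,"wx": -0.19,"wy": 0,"wz": -0.109},
  {"gripper": -1,"tx": 0.496,"ty": 0.173,"tz": -0.408,"wx": -0.19,"wy": 0,"wz": -0.109},
  {"gripper": -1,"tx": 0.496,"ty": 0.173,"tz": -0.408,"wx": -0.19,"wy": 0,"wz": -0.109},
  {"gripper": -1,"tx": 0.496,"ty": 0.173,"tz": -0.408,"wx": -0.19,"wy": 0,"wz": -0.109},
  {"gripper": -1,"tx": 0.496,"ty": 0.173,"tz": -0.408,"wx": -0.19,"wy": 0,"wz": -0.109},
  {"gripper": -1,"tx": 0.496,"ty": 0.173,"tz": -0.408,"wx": -0.19,"wy": 0,"wz": -0.109},
  {"gripper": -1,"tx": 0.496,"ty": 0.173,"tz": -0.408,"wx": -0.19,"wy": 0,"wz": -0.109},
  {"gripper": -1,"tx": 0.496,"ty": 0.173,"tz": -0.408,"wx": -0.19,"wy": 0,"wz": -0.109},
])

```text
time_s: 36.55
eef_pos: [491.5, 227.4, 245.9]
orientation: [0.637, 2.021, -0.368]
wrist_force: [0.3, 0.4, -2.1]
finger_gap: 0.746
finger_force: 50.6
```

Emit:
play_rows([
  {"gripper": -1,"tx": 0.496,"ty": 0.173,"tz": -0.408,"wx": -0.19,"wy": 0,"wz": -0.109},
  {"gripper": -1,"tx": 0.496,"ty": 0.173,"tz": -0.408,"wx": -0.19,"wy": 0,"wz": -0.109},
  {"gripper": -1,"tx": 0.496,"ty": 0.173,"tz": -0.408,"wx": -0.19,"wy": 0,"wz": -0.109},
  {"gripper": -1,"tx": 0.496,"ty": 0.173,"tz": -0.408,"wx": -0.19,"wy": 0,"wz": -0.109},
  {"gripper": -1,"tx": 0.496,"ty": 0.173,"tz": -0.408,"wx": -0.19,"wy": 0,"wz": -0.109},
  {"gripper": -1,"tx": 0.496,"ty": 0.173,"tz": -0.408,"wx": -0.19,"wy": 0,"wz": -0.109},
  {"gripper": -1,"tx": 0.496,"ty": 0.173,"tz": -0.408,"wx": -0.19,"wy": 0,"wz": -0.109},
  {"gripper": -1,"tx": 0.496,"ty": 0.173,"tz": -0.408,"wx": -0.19,"wy": 0,"wz": -0.109},
  {"gripper": -1,"tx": 0.496,"ty": 0.173,"tz": -0.408,"wx": -0.19,"wy": 0,"wz": -0.109},
  {"gripper": -1,"tx": 0.496,"ty": 0.173,"tz": -0.408,"wx": -0.19,"wy": 0,"wz": -0.109},
  {"gripper": -1,"tx": 0,"ty": 0,"tz": 0,"wx": 0,"wy": 0,"wz": 0},
])

```text
time_s: 37.47
eef_pos: [378.7, 336.8, 189.2]
orientation: [0.362, 2.073, -0.21]
wrist_force: [0.9, -0.1, -1.0]
finger_gap: 0.746
finger_force: 50.6
```

```bash
python3 - <<'E'
from fk import *
s=st();d=get_image("top");P=cloud(d);q=box(P,310,450,270,400,195,235);fit("rim",q);gold(d,P,(320,450,270,400,100,240))
v=R.from_rotvec([.371,2.0695,-.2045]).as_matrix()
N=7;plan([380,335.5,57],v,N,s)
print("10mm down:",(v.T@[0,0,-10]/25).round(3))
E
```

```text
37.4667 [378.7 336.8 189.2] [ 0.362  2.073 -0.21 ] [ 0.9 -0.1 -1. ] 0.7462790860777813 50.589694823138416 [ 1.1   0.37 -0.73  0.26 -1.03  1.32]
rim 676 [356.8 336.8 216. ] ang 61.98 [array([357.63, 345.02]), array([114.55, 101.79]), np.float64(13.51)]
N 7 t [ 0.648 -0.006  0.387] w [ 0.    -0.002  0.011]
10mm down: [ 0.346 -0.003  0.201]
```

Emit:
play_rows([
  {"gripper": -1,"tx": 0.5,"ty": 0,"tz": 0.3,"wx": 0,"wy": 0,"wz": 0.011},
  {"gripper": -1,"tx": 0.8,"ty": 0,"tz": 0.47,"wx": 0,"wy": 0,"wz": 0.011},
  {"gripper": -1,"tx": 0.8,"ty": 0,"tz": 0.47,"wx": 0,"wy": 0,"wz": 0.011},
  {"gripper": -1,"tx": 0.8,"ty": 0,"tz": 0.47,"wx": 0,"wy": 0,"wz": 0.011},
  {"gripper": -1,"tx": 0.8,"ty": 0,"tz": 0.47,"wx": 0,"wy": 0,"wz": 0.011},
  {"gripper": -1,"tx": 0.55,"ty": 0,"tz": 0.33,"wx": 0,"wy": 0,"wz": 0.011},
  {"gripper": -1,"tx": 0.25,"ty": 0,"tz": 0.15,"wx": 0,"wy": 0,"wz": 0.011},
  {"gripper": -1,"tx": 0,"ty": 0,"tz": 0,"wx": 0,"wy": 0,"wz": 0},
  {"gripper": -1,"tx": 0,"ty": 0,"tz": 0,"wx": 0,"wy": 0,"wz": 0},
])

```text
time_s: 38.27
eef_pos: [381.9, 336.2, 60.0]
orientation: [0.378, 2.068, -0.204]
wrist_force: [-0.5, 0.7, -0.5]
finger_gap: 0.744
finger_force: 50.6
```

Emit:
play_rows([
  {"gripper": -1,"tx": 0.07,"ty": 0,"tz": 0.04,"wx": 0,"wy": 0,"wz": 0},
  {"gripper": -1,"tx": 0.035,"ty": 0,"tz": 0.02,"wx": 0,"wy": 0,"wz": 0},
  {"gripper": -1,"tx": 0,"ty": 0,"tz": 0,"wx": 0,"wy": 0,"wz": 0},
  {"gripper": -1,"tx": 0,"ty": 0,"tz": 0,"wx": 0,"wy": 0,"wz": 0},
])

```text
time_s: 38.6
eef_pos: [381.5, 336.6, 57.2]
orientation: [0.378, 2.069, -0.202]
wrist_force: [0.1, -0.4, -2.0]
finger_gap: 0.742
finger_force: 50.6
```

Emit:
play_rows([
  {"gripper": -1,"tx": 0.07,"ty": 0,"tz": 0.04,"wx": 0,"wy": 0,"wz": 0},
  {"gripper": -1,"tx": 0.07,"ty": 0,"tz": 0.04,"wx": 0,"wy": 0,"wz": 0},
  {"gripper": -1,"tx": 0,"ty": 0,"tz": 0,"wx": 0,"wy": 0,"wz": 0},
  {"gripper": -1,"tx": 0,"ty": 0,"tz": 0,"wx": 0,"wy": 0,"wz": 0},
])

```text
time_s: 38.93
eef_pos: [381.3, 336.3, 52.5]
orientation: [0.377, 2.069, -0.203]
wrist_force: [-0.7, -0.1, -1.4]
finger_gap: 0.741
finger_force: 50.6
```

Emit:
play_rows([
  {"gripper": -1,"tx": 0.035,"ty": 0,"tz": 0.02,"wx": 0,"wy": 0,"wz": 0},
  {"gripper": -1,"tx": 0,"ty": 0,"tz": 0,"wx": 0,"wy": 0,"wz": 0},
  {"gripper": -1,"tx": 0,"ty": 0,"tz": 0,"wx": 0,"wy": 0,"wz": 0},
])

```text
time_s: 39.18
eef_pos: [381.4, 336.4, 51.6]
orientation: [0.377, 2.069, -0.203]
wrist_force: [-0.1, -0.1, -1.5]
finger_gap: 0.747
finger_force: 50.6
```

Emit:
play_rows([
  {"gripper": -1,"tx": 0.035,"ty": 0,"tz": 0.02,"wx": 0,"wy": 0,"wz": 0},
  {"gripper": -1,"tx": 0,"ty": 0,"tz": 0,"wx": 0,"wy": 0,"wz": 0},
  {"gripper": -1,"tx": 0,"ty": 0,"tz": 0,"wx": 0,"wy": 0,"wz": 0},
])

```text
time_s: 39.43
eef_pos: [381.6, 336.4, 51.4]
orientation: [0.377, 2.067, -0.203]
wrist_force: [-2.2, 0.1, 6.0]
finger_gap: 0.745
finger_force: 51.4
```

Emit:
play_rows([
  {"gripper": 0.6,"tx": 0,"ty": 0,"tz": 0,"wx": 0,"wy": 0,"wz": 0},
  {"gripper": 0.8,"tx": 0,"ty": 0,"tz": 0,"wx": 0,"wy": 0,"wz": 0},
  {"gripper": 1,"tx": 0,"ty": 0,"tz": 0,"wx": 0,"wy": 0,"wz": 0},
  {"gripper": 1,"tx": 0,"ty": 0,"tz": 0,"wx": 0,"wy": 0,"wz": 0},
  {"gripper": 1,"tx": 0,"ty": 0,"tz": 0,"wx": 0,"wy": 0,"wz": 0},
  {"gripper": 1,"tx": 0,"ty": 0,"tz": -0.3,"wx": 0,"wy": 0,"wz": 0},
  {"gripper": 1,"tx": 0,"ty": 0,"tz": -0.6,"wx": 0,"wy": 0,"wz": 0},
  {"gripper": 1,"tx": 0,"ty": 0,"tz": -0.8,"wx": 0,"wy": 0,"wz": 0},
  {"gripper": 1,"tx": 0,"ty": 0,"tz": -0.8,"wx": 0,"wy": 0,"wz": 0},
  {"gripper": 1,"tx": 0,"ty": 0,"tz": -0.7,"wx": 0,"wy": 0,"wz": 0},
  {"gripper": 1,"tx": 0,"ty": 0,"tz": 0,"wx": 0,"wy": 0,"wz": 0},
  {"gripper": 1,"tx": 0,"ty": 0,"tz": 0,"wx": 0,"wy": 0,"wz": 0},
])

```text
time_s: 40.43
eef_pos: [316.2, 361.0, 90.9]
orientation: [0.376, 2.069, -0.201]
wrist_force: [0.3, -0.7, -0.1]
finger_gap: 0.996
finger_force: 0.0
```

```bash
python3 - <<'E'
from fk import *
s=st();d=get_image("top");P=cloud(d)
q=box(P,345,430,290,375,66,90);fit("cup",q);print("gold in cup");gold(d,P,(340,430,285,380,-5,90))
q=box(P,365,405,315,350,-5,40);print("cup floor",len(q),np.median(q[:,2]) if len(q) else 0)
print("hopper top");gold(d,P,(540,730,-50,140,60,200))
fit("bar",box(P,560,720,-90,10,200,235));fit("grip",box(P,380,450,-380,-230,15,40))
for nm,b in(("jug",(480,640,380,520,60,170)),("flask",(540,650,-510,-400,60,170)),("jar",(370,440,65,145,50,80))):fit(nm,box(P,*b));fit(nm+"0",box(np.load("top0.npy"),*b))
d=get_image("scene");P=cloud(d);print("scene");gold(d,P,(540,730,-50,140,60,200))
k=box(P,345,430,290,375,60,90);fit("cupS",k)
E
```

```text
40.4333 [316.2 361.   90.9] [ 0.376  2.069 -0.201] [ 0.3 -0.7 -0.1] 0.9962312487045005 0.0 [ 1.25  0.61 -0.69  0.31 -1.04  1.63]
cup 121 [387.8 336.1  77.6] ang 74.25 [array([387.78, 335.44]), array([65.41, 63.02]), np.float64(89.28)]
gold in cup
cup floor 104 5.741676959174129
hopper top
blob 67 [245. 178.] [651.6  95.6  84.8]
blob 71 [265. 185.] [631.5  36.6  85.4]
blob 126 [250. 191.] [612.   80.2  86. ]
blob 52 [247. 198.] [590.5  90.4  84. ]
blob 46 [264. 198.] [591.4  39.1  86.9]
bar 223 [637.4 -40.  211.7] ang 4.57 [array([638.63, -40.15]), array([84.55, 20.07]), np.float64(4.56)]
grip 277 [ 412.4 -290.5   29.8] ang -85.24 [array([ 411.12, -284.24]), array([ 34.99, 114.51]), np.float64(12.26)]
jug 864 [566.6 455.1 120.9] ang -15.24 [array([571.83, 462.85]), array([84.35, 90.11]), np.float64(72.02)]
jug0 870 [566.5 454.9 120.8] ang -12.28 [array([571.9 , 463.35]), array([81.83, 89.06]), np.float64(75.39)]
flask 393 [ 596.2 -456.4  114.3] ang 30.47 [array([ 598.76, -460.56]), array([56.27, 46.81]), np.float64(26.74)]
flask0 396 [ 596.1 -456.5  114.1] ang 35.32 [array([ 598.03, -459.66]), array([56.5 , 47.68]), np.float64(29.94)]
jar 203 [405.1 104.2  66.1] ang 47.82 [array([404.55, 104.54]), array([44.11, 43.21]), np.float64(88.2)]
jar0 204 [405.1 104.2  65.8] ang 53.86 [array([404.66, 104.58]), array([44.25, 43.34]), np.float64(88.83)]
scene
blob 236 [296. 238.] [609.2  59.9  83.9]
cupS 152 [392.  333.6  70.8] ang -19.93 [array([391.99, 333.67]), array([64.09, 68.14]), np.float64(55.18)]
```

```bash
python3 -c "
from station import *
print(job_done())"
```

```text
the job is handed in; nothing more can be done
None
```

The job is handed in: the gate rests at about 6 mm, all six caps are in the hopper, the gauge lies flat and the empty cup stands upright on the bench, and the flask, jug and jar have not moved; the hand-in returned no verdict, and I did not re-measure the spanner or brush.

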